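# Gauge the obsidian bars and rack the tray

### The job

Measure each obsidian bar that is present on the blue bench gauge, in the order black, brown, green: lay it lengthways on the bed, slide the jaw shut until the bar visibly pushes the red sprung anvil back, then open the jaw and lay the bar flat in the wooden tray, side by side with the others. When all are loaded, with the tray still standing in front of the rack, slide the tray fully home into the rack; leave the gauge's jaw wide open and the quartz, spot plate, ring gauge and grit jar where they are.

Things in the scene. Friction and masses are not known exactly. Their poses are not given: they have to be found in the camera images.
- bar_black: black polished obsidian bar, 92 long x 28 wide x 30 high (may be absent). Origin at the centre of its underside; x along its length, y across, z up through its 30 mm height.
- bar_brown: mahogany-brown polished obsidian bar, 80 long x 28 wide x 30 high (may be absent). Origin at the centre of its underside; x along its length, y across, z up through its 30 mm height.
- bar_green: green polished obsidian bar, 68 long x 28 wide x 30 high (may be absent). Origin at the centre of its underside; x along its length, y across, z up through its 30 mm height.
- gauge: blue bench caliper, fixed; bed 240 x 100, top 10 above the shelf, from x = -105 to 135. Origin on the shelf; x = measuring axis, from sliding jaw to sprung anvil. Anvil face at rest (red, 44 wide, top 46 above the shelf) at x = 65; fully open jaw's face (60 wide, top 50) at x = -55: gap 120. A fixed block 52 high with a dial stands behind the anvil, x = 100 to 130.
- jaw (a joint): travel of the sliding steel jaw toward the anvil, m: 0 = fully open, 0.075 = end stop. Light friction (about 1.5 N); it stays where left.
- anvil (a joint): how far the red anvil has been pushed back against its spring, m: 0 at rest, 0.012 at its stop; about 600 N/m.
- jaw_grip (a point): point to pinch on the yellow fin of the jaw: the fin is 16 thick along the gauge's x, 34 across, from 50 to 96 mm above the shelf; this point is 78 mm above the shelf, 17 mm behind the jaw's face.
- jaw_face (a point): centre of the jaw's measuring face, 25 mm above the shelf.
- anvil_face (a point): centre of the anvil's measuring face, 25 mm above the shelf; moves with the anvil.
- tray: pale wooden tray, loose: 130 long (x) x 210 wide (y), walls 18 high, 5 thick; inside 120 x 200, floor 5 thick. Origin under its centre; its +x end enters the rack first. Pull handle beyond the -x end: upright fin 14 thick (x), 50 wide (y), top 54 above the shelf, centred at x = -115, on a stem under 10 high.
- tray_grip (a point): point to pinch on the tray's handle fin, 40 mm above the tray's underside.
- rack: aluminium rack fixed on the shelf: two side channels 222 apart with lips 39 to 45 above the shelf overhanging each side by 14. Origin on the shelf at its centre; the tray slides in along +x on the shelf itself. Mouth at x = -70, flared guides out to -112, back stop's face at x = 70, so the tray's origin is at x = 5 when fully home.
- quartz: bystander: chunk of rose quartz, about 75 x 60 x 55 (mm); origin at the centre of its underside.
- spot_plate: bystander: white porcelain spot plate, 70 x 110 x 12 (mm); origin at the centre of its underside.
- ring_gauge: bystander: steel ring gauge, 76 outside, 22 high (mm); origin at the centre of its underside.
- grit_jar: bystander: white-capped grit jar, 64 across, 100 high (mm); origin at the centre of its underside.

How it is judged:
By the outcome, as a careful person would: the job done as asked, in the order asked, and still so for the second after the job is handed in, with the robot touching nothing.
Of bar_black, bar_brown, bar_green only 2 to 3 are there at a start; the rules pass over those that are not, and their reading is None.
At some moment in a run one of bar_black, bar_brown, bar_green, tray may be knocked a few centimetres aside while the robot is not near it.
Once in a run the grip may slacken for a moment while it holds something.
It also fails if it takes over 210 s, if anything falls off the work surface, if the arm or the gripper's body presses on something with over 40 N, if the wrist force passes 120 N, or if a joint passes its speed limit or range.

### The arm

A 6-joint arm with a two-finger parallel gripper is mounted at the origin on the work surface. World frame = base frame: x ahead of the robot, y to its left, z up, the work surface at z = 0. Lengths are in m, angles in rad, forces in N, time in s.
With the tool pointing down it reaches from about 0.325 to 0.9 m from the base axis. Payload 6.1 kg.
Tool frame: the origin (TCP) lies on the mounting face of the last link; the fingertips stand 182 mm ahead of it and the grasp point (between the pads) lies 164 mm ahead of it (env.grip_depth is the z of the grasp point in the tool frame, in m); z points along the fingers, y is the line along which they close (so a half turn about z gives the same grasp; the last joint's range is limited). The gripper opens to 87 mm and grips with 3 to 60 N. Pads are 19 mm wide; open, the fingers measure 117 mm over their backs; the gripper's body (75 mm by 190 mm) begins 51 mm behind the grasp point.
Start: joints at [-1.459, 0.22, 1.526, -0, 1.395, -0.126], TCP at [0.147, -0.607, 0.405] pointing down, gripper open.
Joint ranges: [-2.98, 2.98], [-0.91, 2.08], [0.09, 2.57], [-1.24, 4.39], [0.2, 2.65], [-2.68, 2.68]. Speed limits (rad/s): [2.57, 2.57, 3.01, 3.14, 3.14, 3.14].

### API

Orientations are given as a 3x3 rotation matrix whose columns are the frame's x, y, z axes.
In Python, from workcell import env gives the robot as it stands.
- The arm moves only by the tool carry_out, never from a script. Its argument "deltas" is a list of rows, each a list of 2 entries, a list of its own where there are three numbers: the shift along the tool's x, y, z in m, then the turn, a rotation vector about the tool's x, y, z in rad. A call has 1 to 20 rows; each row shifts and turns the commanded pose from where the row before left it, along the tool's axes as they then stand; what a row does not reach is not made up. A row lasts 1/12 s, in which the tool goes at most 41.7 mm and 7.16 degrees, less where a joint would pass 70% of its speed; a pose out of reach is approached as far as the arm can. A call with a gripper value outside its range is refused whole. "jaw" is the opening, from 0 (shut) to 1 (fully open), set as the call begins (left out, the last holds). The fingers move at their own pace and stop on an object; "squeeze" is the grip in N (left out, the last holds). Time passes only in rows, so rows that do not move let the fingers close. It gives the time, the measured TCP pose, the force, the opening and the grip force at its end, in the units of the state.
- env.sense(): the state, without advancing time (a new reading comes with each control period).
- env.grab_frame(name): name is "scene" or "top"; returns (picture, depth): 480x640x3 uint8, red, green, blue; 480x640 float32, m along the optical axis (not along the pixel's ray), 0 where there is no reading.
- env.camera_info(name): a dict with "camera_matrix" (3x3 intrinsics, pixels), "camera_from_world" (4x4, takes a point from world to camera coordinates). Camera axes: x right, y down, z forward; pixel columns grow to the right and rows downward; lengths in m; the calibration is good to about 2 mm. A picture is of the moment at which its call begins. camera_info takes no time and is no camera call.
- env.finish_job(): hands the job in; it is judged then, once.
The state is a dict: "time_s": time; "q": joint angles; "qd": joint speeds; "joint_torque": joint torques, N m; "ee_pos": TCP position; "tool_rot": TCP orientation; "force": force on the tool from outside, world axes, zero at the start; "moment": the same for the moment, N m; "finger_gap": finger opening in m; "gripper_force": force on a finger pad.
Only numpy, scipy, OpenCV 4.12 (cv2) and the standard library are available. Lean on these libraries where they do the work, as an engineer would, in place of code of your own. Each camera call takes 0.05 s, during which the arm holds its last target. There are 200 camera calls.

## Working session

There is one attempt and no reset: what is moved stays moved. The work goes in short steps, Python scripts to look and compute and a tool call to move; the robot and the scene stay as the last step left them, time stands still between calls to the robot, and variables do not carry over. Pictures are saved under pics/ and viewed, at most 14 in all, crops included, and the job is handed in when it is done.

Besides the shell and the picture viewer there is one more tool, called after "Emit:" by a JSON object that holds its "method" and its "body", one argument or row to a line. carry_out: Moves the arm, as the interface text tells. Its arguments: {"type":"object","properties":{"deltas":{"type":"array","items":{"type":"array"}},"jaw":{"type":"number"},"squeeze":{"type":"number"}},"required":["deltas"]}

```bash
mkdir -p pics; ls
python3 - <<'E'
from workcell import env
import cv2,numpy as np
s=env.sense();print(s['time_s'],s['ee_pos'],s['tool_rot'],s['finger_gap'])
for n in("scene","top"):
    p,d=env.grab_frame(n);cv2.imwrite(f'pics/{n}0.png',p[:,:,::-1]);np.savez(f'{n}0.npz',p=p,d=d)
    c=env.camera_info(n);print(n,np.round(c['camera_matrix'],1).tolist(),np.round(c['camera_from_world'],4).tolist())
E
```

```text
pics
0.0 [ 0.14717193 -0.60713909  0.40364667] [[ 9.71867682e-01  2.35527432e-01 -1.92810262e-04]
 [ 2.35527361e-01 -9.71865811e-01  1.92566508e-03]
 [ 2.66161250e-04 -1.91690375e-03 -9.99998127e-01]] 0.08731888261599581
scene [[521.6, 0.0, 319.1], [0.0, 521.6, 241.2], [0.0, 0.0, 1.0]] [[0.562, 0.8271, 0.0043, -0.3761], [0.635, -0.4281, -0.643, -0.3055], [-0.53, 0.3641, -0.7658, 1.6464], [0.0, 0.0, 0.0, 1.0]]
top [[487.4, 0.0, 312.8], [0.0, 487.4, 241.4], [0.0, 0.0, 1.0]] [[-0.0102, -0.9999, -0.0031, 0.0604], [-0.9886, 0.0105, -0.15, 0.6114], [0.1501, 0.0015, -0.9887, 1.1871], [0.0, 0.0, 0.0, 1.0]]
```

View pics/scene0.png

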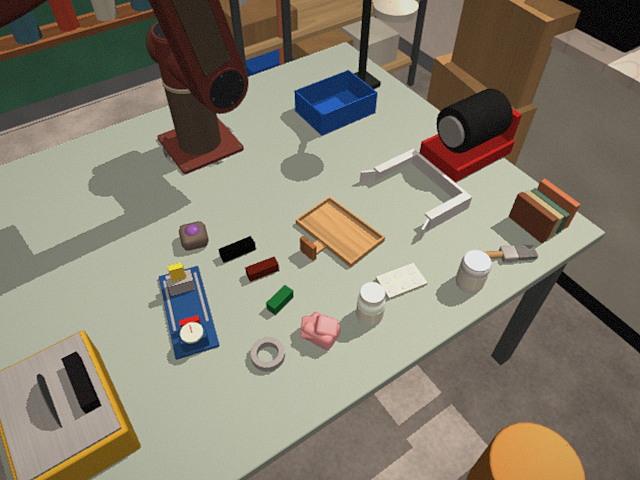

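View pics/top0.png

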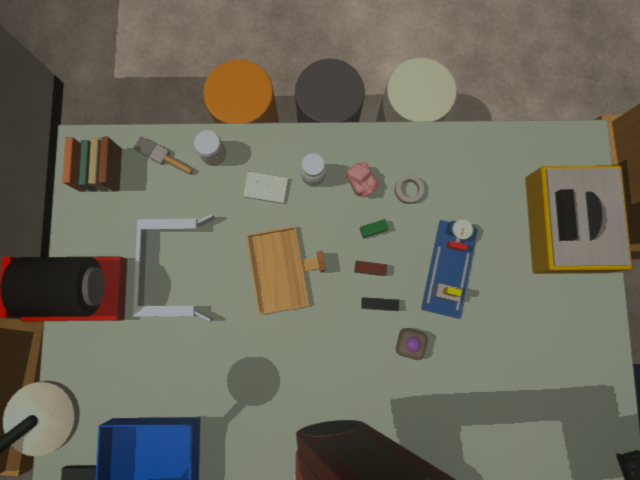

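All three bars are there. Top view: black (380,304), brown (371,268), green (374,228), gauge around (450,268) with the yellow fin at (453,292) and the red anvil at (458,245), tray (280,270) with its handle at (320,262), rack opening toward the tray. Next I measure these points.

```bash
cat > h.py <<'E'
from workcell import env
import cv2,numpy as np
def cloud(n,save=None):
    p,d=env.grab_frame(n)
    if save: cv2.imwrite(save,p[:,:,::-1])
    c=env.camera_info(n);K=np.array(c['camera_matrix']);T=np.array(c['camera_from_world'])
    v,u=np.mgrid[:480,:640]
    r=np.stack([(u-K[0,2])/K[0,0],(v-K[1,2])/K[1,1],np.ones_like(u)],-1)*d[...,None]
    W=(r-T[:3,3])@T[:3,:3]
    W[d<=0]=np.nan
    return p,W
def masks(p,W):
    hsv=cv2.cvtColor(p,cv2.COLOR_RGB2HSV).astype(int);H,S,V=hsv[...,0],hsv[...,1],hsv[...,2]
    x,y,z=W[...,0],W[...,1],W[...,2]
    roi=(x>.3)&(x<.85)&(y>-.42)&(y<.5)
    return dict(black=roi&(V<60)&(S<120)&(z<.06),brown=roi&((H<8)|(H>172))&(S>130)&(V<125)&(y>-.22)&(z<.06),
      green=roi&(H>45)&(H<80)&(S>130)&(z<.06),blue=roi&(H>100)&(H<125)&(S>120),
      red=roi&((H<6)|(H>174))&(S>180)&(V>130)&(y<-.2),yellow=roi&(H>20)&(H<34)&(S>150),
      wood=roi&(H>8)&(H<22)&(S>90)&(V>90)&(y<.25)&(y>-.1),
      orange=roi&(H>5)&(H<16)&(S>140)&(y<.1)&(y>-.12)&(z>.03)), (x,y,z)
def rect(q):
    (c,s,a)=cv2.minAreaRect((q*1000).astype(np.float32))
    if s[0]<s[1]: s=(s[1],s[0]);a+=90
    return np.round(c,1).tolist(),np.round(s,1).tolist(),round((a+90)%180-90,1)
def big(m):
    n,l,st,_=cv2.connectedComponentsWithStats(m.astype(np.uint8))
    return l==1+np.argmax(st[1:,4]) if n>1 else m
E
cat > m.py <<'E'
from h import *
import sys
for n in("scene","top"):
    p,W=cloud(n);M,(x,y,z)=masks(p,W)
    for k,m in M.items():
        m=big(m)
        if m.sum()<8: print(n,k,'none');continue
        zt=np.percentile(z[m],90); t=m&(abs(z-zt)<.006)
        print(n,k,m.sum(),'ztop',round(zt*1000,1),'top',rect(W[t][:,:2]) if t.sum()>4 else '')
E
python3 m.py
```

```text
scene black 289 ztop 32.4 top ([455.4, -112.3], [90.0, 30.7], 85.1)
scene brown 424 ztop 32.9 top ([547.2, -91.0], [78.0, 31.7], 82.7)
scene green 393 ztop 33.0 top ([651.8, -103.0], [68.2, 30.5], -72.4)
scene blue 2003 ztop 26.1 top ([656.3, -319.6], [62.1, 20.3], -86.3)
scene red 93 ztop 49.7 top ([600.5, -309.8], [43.4, 14.9], 72.9)
scene yellow 224 ztop 97.9 top ([484.1, -280.1], [32.1, 19.2], 75.1)
scene wood 3323 ztop 18.9 top ([549.7, 122.9], [214.6, 189.4], 9.0)
scene orange 166 ztop 56.3 top ([564.9, 36.1], [48.7, 15.9], 9.5)
top black 369 ztop 33.6 top ([454.1, -113.2], [90.8, 25.0], 85.8)
top brown 263 ztop 33.3 top ([544.8, -92.5], [75.8, 24.4], 82.4)
top green 212 ztop 33.8 top ([648.5, -104.0], [62.4, 22.9], -73.3)
top blue 1807 ztop 14.0 top ([543.9, -297.6], [235.8, 97.9], -14.3)
top red 75 ztop 50.1 top ([598.5, -311.5], [42.0, 12.1], 76.2)
top yellow 119 ztop 99.3 top ([480.6, -281.2], [34.3, 15.3], 76.4)
top wood 4437 ztop 17.6 top ([548.1, 126.7], [210.4, 172.3], 9.4)
top orange 89 ztop 56.9 top ([563.0, 35.0], [46.1, 11.8], 8.6)
```

```bash
cat > r.py <<'E'
from h import *
for n in("scene","top"):
    p,W=cloud(n);x,y,z=W[...,0],W[...,1],W[...,2]
    hsv=cv2.cvtColor(p,cv2.COLOR_RGB2HSV).astype(int)
    m=(x>.35)&(x<.75)&(y>.2)&(y<.5)&(z>.036)&(z<.056)&(hsv[...,1]<40)&(hsv[...,2]>110)
    print(n,m.sum(),'z',np.nanpercentile(z[m],[10,50,90]).round(3))
    # lips: fit lines in y range of the channels
    for nm,s in(('near',(x<.5)),('far',(x>.6))):
        q=m&s&(y>.3)&(y<.42); P=W[q][:,:2]*1000
        vx,vy,x0,y0=cv2.fitLine(P.astype(np.float32),cv2.DIST_HUBER,0,.01,.01).ravel()
        print(nm,q.sum(),'ang',round(np.degrees(np.arctan2(vy,vx)),1),'at',x0.round(1),y0.round(1),rect(P/1000))
    q=m&(x>.5)&(x<.6);P=W[q]*1000
    if q.sum():
        print('back y',np.percentile(P[:,1],[2,50,98]).round(1),rect(P[:,:2]/1000))
    M,_=masks(p,W);m=big(M['wood']);t=m&(z>.012)&(z<.03)&(y>.07);print('tray',rect(W[t][:,:2]))
    m=M['blue'];t=m&(z<.022);print('bed',rect(W[t][:,:2]))
E
python3 r.py
```

```text
scene 1007 z [0.04  0.046 0.049]
near 199 ang 76.6 at 439.8 369.5 ([440.4, 364.6], [109.0, 33.1], 81.3)
far 242 ang -78.7 at 667.5 375.1 ([665.2, 365.5], [108.4, 34.3], -84.5)
back y [492.  496.6 499.7] ([550.1, 495.2], [97.2, 9.1], -0.6)
tray ([545.9, 142.5], [216.9, 149.6], 8.9)
bed ([561.1, -222.9], [248.9, 248.9], 75.6)
top 1527 z [0.042 0.046 0.048]
near 324 ang 78.7 at 439.3 375.7 ([438.9, 365.3], [110.7, 30.7], 84.0)
far 306 ang -79.3 at 664.4 376.8 ([663.9, 365.6], [110.5, 32.6], -83.7)
back y [492.2 496.1 499.9] ([550.6, 495.8], [98.5, 8.3], -0.1)
tray ([545.9, 140.8], [210.8, 143.9], 9.4)
bed ([543.8, -297.9], [236.0, 98.0], -14.0)
```

```bash
sed -i 's/(y<.5)&(z>.036)/(y<.54)\&(z>.036)/; s/(y>.3)&(y<.42)/(y>.375)\&(y<.47)/' r.py; python3 r.py
python3 - <<'E'
from h import *
p,W=cloud("top");cv2.imwrite('pics/rk.png',cv2.resize(p[190:330,110:350,::-1],None,fx=3.3,fy=3.3))
for x,y in((.55,.35),(.5,.45)):pass
E
```

```text
scene 1108 z [0.04  0.046 0.049]
near 219 ang -88.7 at 444.7 421.4 ([443.5, 422.2], [94.1, 34.3], -89.9)
far 295 ang 89.8 at 665.1 421.6 ([663.6, 421.8], [93.4, 31.3], 89.3)
back y [491.9 498.2 505.9] ([550.5, 499.2], [98.4, 15.6], 0.8)
tray ([547.4, 142.4], [214.4, 149.1], 9.4)
bed ([559.6, -227.4], [253.4, 244.1], -15.5)
top 1628 z [0.042 0.045 0.048]
near 404 ang -89.9 at 441.8 421.8 ([441.4, 422.5], [95.0, 24.6], 89.4)
far 377 ang 89.8 at 661.6 422.0 ([661.8, 422.3], [94.8, 26.4], -89.4)
back y [492.6 497.7 502.6] ([550.5, 497.3], [98.3, 12.1], 1.4)
tray ([545.8, 140.8], [210.3, 144.0], 9.5)
bed ([543.6, -298.0], [235.6, 98.9], -14.3)
```

View pics/rk.png

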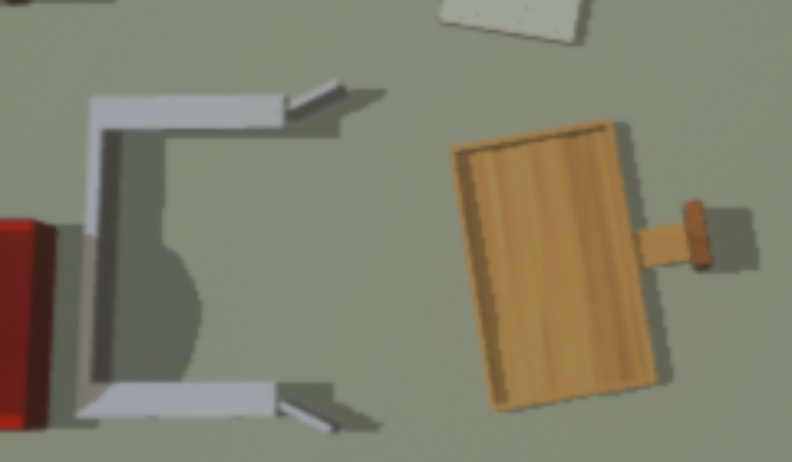

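Crop: rack lips run along world y with the mouth on the right (rack centre near (552,422) mm, yaw 90°). The tray is turned about 9° from it, with the fin at crop (697,235). The gauge jaw sits about 23 mm off fully open, so I open it first.

```bash
cat > go.py <<'E'
# usage: go.py x y zgrasp(mm) psi(deg) ... : shift in present tool axes (mm), turn (rotvec, rad), and shift in the turned axes
from workcell import env
import numpy as np,sys
from scipy.spatial.transform import Rotation as R
s=env.sense();p=np.array(s['ee_pos'])*1000;Q=np.array(s['tool_rot'])
g=p+Q[:,2]*env.grip_depth*1000
print('t',round(s['time_s'],2),'grasp',g.round(1),'psi',round(np.degrees(np.arctan2(Q[1,0],Q[0,0])),2),'gap',round(s['finger_gap']*1000,1),'F',np.round(s['force'],1),'gf',round(float(s['gripper_force']),1))
a=list(map(float,sys.argv[1:]))
for i in range(0,len(a),4):
    x,y,z,t=a[i:i+4];t=np.radians(t);c,n=np.cos(t),np.sin(t)
    D=np.array([[c,n,0],[n,-c,0],[0,0,-1.]])
    q=np.array([x,y,z])-D[:,2]*env.grip_depth*1000
    print('shift old',(Q.T@(q-p)).round(1),'turn',R.from_matrix(Q.T@D).as_rotvec().round(4),'shift new',(D.T@(q-p)).round(1))
    p,Q=q,D
E
python3 go.py 482.5 -280.5 125 75.7 482.5 -280.5 78 75.7
```

```text
t 0.45 grasp [ 147.2 -607.4  241.1] psi 13.62 gap 87.1 F [ 0.1 -0.3  0.6] gf 0.0
shift old [ 402.8 -238.7  116.2] turn [-2.0000e-04 -1.0000e-04 -1.0835e+00] shift new [399.6 244.2 116.1]
shift old [ 0.  0. 47.] turn [0. 0. 0.] shift new [ 0.  0. 47.]
```

Emit:
{"method": "carry_out", "body": {
  "deltas": [
    [[0.034, -0.02, 0], [0, 0, 0]],
    [[0.034, -0.02, 0], [0, 0, 0]],
    [[0.034, -0.02, 0], [0, 0, 0]],
    [[0.034, -0.02, 0], [0, 0, 0]],
    [[0.034, -0.02, 0], [0, 0, 0]],
    [[0.034, -0.02, 0], [0, 0, 0]],
    [[0.034, -0.02, 0], [0, 0, 0]],
    [[0.034, -0.02, 0], [0, 0, 0]],
    [[0.034, -0.02, 0], [0, 0, 0]],
    [[0.034, -0.02, 0], [0, 0, 0]],
    [[0.034, -0.02, 0], [0, 0, 0]],
    [[0.029, -0.019, 0], [0, 0, 0]],
    [[0, 0, 0.01], [0, 0, -0.12]],
    [[0, 0, 0.01], [0, 0, -0.12]],
    [[0, 0, 0.01], [0, 0, -0.12]],
    [[0, 0, 0.01], [0, 0, -0.12]],
    [[0, 0, 0.01], [0, 0, -0.12]],
    [[0, 0, 0.01], [0, 0, -0.12]],
    [[0, 0, 0.01], [0, 0, -0.12]],
    [[0, 0, 0.01], [0, 0, -0.12]]
  ],
  "jaw": 1,
  "squeeze": 20
}}

```text
time_s: 2.12
ee_pos: [0.4826, -0.2802, 0.3244]
tool_rot: [[0.359, 0.933, 0.0], [0.933, -0.359, -0.0], [-0.0, 0.0, -1.0]]
force: [0.6, 0.9, -0.1]
finger_gap: 0.0869
gripper_force: 0.0
```

```bash
python3 go.py 482.5 -280.5 125 75.7 482.5 -280.5 78 75.7
```

```text
t 2.12 grasp [ 482.6 -280.2  160.9] psi 68.97 gap 86.9 F [ 0.6  0.9 -0.1] gf 0.0
shift old [-0.3  0.  35.9] turn [ 3.000e-04  1.000e-04 -1.174e-01] shift new [-0.3 -0.  35.9]
shift old [ 0.  0. 47.] turn [0. 0. 0.] shift new [ 0.  0. 47.]
```

Emit:
{"method": "carry_out", "body": {
  "deltas": [
    [[0, 0, 0.02], [0, 0, -0.117]],
    [[0, 0, 0.033], [0, 0, 0]],
    [[0, 0, 0.03], [0, 0, 0]],
    [[0, 0, 0], [0, 0, 0]]
  ]
}}

```text
time_s: 2.45
ee_pos: [0.4801, -0.2783, 0.2356]
tool_rot: [[0.253, 0.967, -0.008], [0.967, -0.253, 0.007], [0.004, -0.01, -1.0]]
force: [-0.8, 0.6, -1.1]
finger_gap: 0.0868
gripper_force: 0.0
```

Emit:
{"method": "carry_out", "body": {
  "deltas": [
    [[0, 0, 0], [0, 0, 0]],
    [[0, 0, 0], [0, 0, 0]],
    [[0, 0, 0], [0, 0, 0]],
    [[0, 0, 0], [0, 0, 0]],
    [[0, 0, 0], [0, 0, 0]],
    [[0, 0, 0], [0, 0, 0]],
    [[0, 0, 0], [0, 0, 0]],
    [[0, 0, 0], [0, 0, 0]]
  ],
  "jaw": 0
}}

```text
time_s: 3.12
ee_pos: [0.4826, -0.2802, 0.2421]
tool_rot: [[0.253, 0.967, 0.0], [0.967, -0.253, -0.0], [-0.0, 0.0, -1.0]]
force: [-0.1, -0.2, -0.2]
finger_gap: 0.0415
gripper_force: 0.0
```

Emit:
{"method": "carry_out", "body": {
  "deltas": [
    [[0, -0.005, 0], [0, 0, 0]],
    [[0, -0.006, 0], [0, 0, 0]],
    [[0, -0.006, 0], [0, 0, 0]],
    [[0, -0.003, 0], [0, 0, 0]],
    [[0, -0.002, 0], [0, 0, 0]],
    [[0, 0, 0], [0, 0, 0]],
    [[0, 0, 0], [0, 0, 0]]
  ]
}}

```text
time_s: 3.7
ee_pos: [0.4611, -0.2747, 0.2418]
tool_rot: [[0.253, 0.967, -0.0], [0.967, -0.253, -0.0], [-0.0, -0.0, -1.0]]
force: [1.0, -1.7, -0.2]
finger_gap: 0.0156
gripper_force: 20.0
```

```bash
python3 go.py 459.6 -276 78 75.7
```

```text
t 3.7 grasp [ 461.1 -274.7   78.3] psi 75.34 gap 15.6 F [ 1.  -1.7 -0.2] gf 20.0
shift old [-1.7 -1.1  0.3] turn [-0.0002  0.0002 -0.0063] shift new [-1.7 -1.1  0.3]
```

Emit:
{"method": "carry_out", "body": {
  "deltas": [
    [[0, -0.002, 0], [0, 0, 0]],
    [[0, -0.002, 0], [0, 0, 0]],
    [[0, 0, 0], [0, 0, 0]],
    [[0, 0, 0], [0, 0, 0]]
  ]
}}

```text
time_s: 4.03
ee_pos: [0.4595, -0.2741, 0.2418]
tool_rot: [[0.254, 0.967, 0.008], [0.967, -0.254, -0.003], [-0.001, 0.008, -1.0]]
force: [17.9, -5.4, -14.9]
finger_gap: 0.0161
gripper_force: 20.1
```

Emit:
{"method": "carry_out", "body": {
  "deltas": [
    [[0, -0.002, 0], [0, 0, 0]],
    [[0, -0.002, 0], [0, 0, 0]],
    [[0, 0, 0], [0, 0, 0]],
    [[0, 0, 0], [0, 0, 0]]
  ]
}}

```text
time_s: 4.37
ee_pos: [0.4579, -0.2737, 0.2423]
tool_rot: [[0.254, 0.967, 0.016], [0.967, -0.254, -0.006], [-0.002, 0.017, -1.0]]
force: [32.0, -9.5, -25.9]
finger_gap: 0.0159
gripper_force: 20.0
```

```bash
python3 m.py | grep -E "yellow|red"; python3 go.py 459.6 -276 78 75.7
```

```text
scene red 91 ztop 49.5 top ([600.0, -309.9], [42.4, 15.4], 71.1)
scene yellow none
top red 80 ztop 48.8 top ([598.5, -310.8], [43.9, 12.6], 77.8)
top yellow 19 ztop 166.1 top ([460.0, -249.6], [13.8, 1.3], -14.7)
t 4.47 grasp [ 460.5 -274.7   78.8] psi 75.27 gap 16.1 F [ 31.7  -8.8 -24.8] gf 20.0
shift old [-1.8  2.2  0.8] turn [ 0.0167  0.0019 -0.0075] shift new [-1.8  2.2  0.7]
```

Emit:
{"method": "carry_out", "body": {
  "deltas": [
    [[0, 0.003, 0], [0, 0, 0]],
    [[0, 0.003, 0], [0, 0, 0]],
    [[0, 0, 0], [0, 0, 0]],
    [[0, 0, 0], [0, 0, 0]],
    [[0, 0, 0], [0, 0, 0]],
    [[0, 0, -0.015], [0, 0, 0]],
    [[0, 0, -0.025], [0, 0, 0]],
    [[0, 0, -0.02], [0, 0, 0]],
    [[0, 0, 0], [0, 0, 0]]
  ],
  "jaw": 0.7
}}

```text
time_s: 5.22
ee_pos: [0.4604, -0.2751, 0.3062]
tool_rot: [[0.253, 0.967, 0.005], [0.967, -0.253, -0.004], [-0.003, 0.006, -1.0]]
force: [-0.2, -0.8, 1.0]
finger_gap: 0.0598
gripper_force: 0.0
```

```bash
python3 m.py | grep -E "yellow|red|black"; python3 go.py 455 -113 60 85.5 455 -113 21 85.5
```

```text
scene black 279 ztop 32.6 top ([455.5, -111.8], [90.4, 29.8], 85.7)
scene red 91 ztop 49.2 top ([600.7, -310.0], [41.7, 16.8], 77.3)
scene yellow 164 ztop 128.4 top ([498.9, -283.9], [22.4, 2.9], 69.8)
top black 356 ztop 33.8 top ([454.3, -113.1], [91.8, 24.6], 85.1)
top red 80 ztop 49.2 top ([598.4, -311.0], [42.5, 12.2], 77.9)
top yellow 57 ztop 98.4 top ([462.4, -265.0], [15.9, 12.1], -15.3)
t 5.32 grasp [ 459.5 -274.5  139. ] psi 75.32 gap 60.1 F [-0.3 -0.1  0.1] gf 0.0
shift old [155.  -45.2  78.8] turn [ 0.0015  0.0009 -0.1777] shift new [160.5 -17.   79. ]
shift old [ 0.  0. 39.] turn [0. 0. 0.] shift new [ 0.  0. 39.]
```

Emit:
{"method": "carry_out", "body": {
  "deltas": [
    [[0.038, -0.011, 0], [0, 0, 0]],
    [[0.039, -0.0115, 0], [0, 0, 0]],
    [[0.039, -0.0115, 0], [0, 0, 0]],
    [[0.039, -0.0112, 0], [0, 0, -0.06]],
    [[0, 0, 0.02], [0, 0, -0.06]],
    [[0, 0, 0.03], [0, 0, -0.058]],
    [[0, 0, 0.028], [0, 0, 0]],
    [[0, 0, 0.015], [0, 0, 0]],
    [[0, 0, 0.01], [0, 0, 0]],
    [[0, 0, 0.007], [0, 0, 0]],
    [[0, 0, 0.005], [0, 0, 0]],
    [[0, 0, 0.003], [0, 0, 0]],
    [[0, 0, 0], [0, 0, 0]]
  ]
}}

```text
time_s: 6.4
ee_pos: [0.455, -0.1129, 0.1837]
tool_rot: [[0.078, 0.997, 0.0], [0.997, -0.078, -0.0], [-0.0, 0.0, -1.0]]
force: [-0.6, 0.6, 0.3]
finger_gap: 0.0614
gripper_force: 0.0
```

Emit:
{"method": "carry_out", "body": {
  "deltas": [
    [[0, 0, 0], [0, 0, 0]],
    [[0, 0, 0], [0, 0, 0]],
    [[0, 0, 0], [0, 0, 0]],
    [[0, 0, 0], [0, 0, 0]],
    [[0, 0, 0], [0, 0, 0]],
    [[0, 0, 0], [0, 0, 0]],
    [[0, 0, 0], [0, 0, 0]],
    [[0, 0, 0], [0, 0, 0]],
    [[0, 0, 0], [0, 0, 0]]
  ],
  "jaw": 0,
  "squeeze": 30
}}

```text
time_s: 7.15
ee_pos: [0.455, -0.1128, 0.1839]
tool_rot: [[0.078, 0.997, 0.0], [0.997, -0.078, -0.0], [-0.0, 0.0, -1.0]]
force: [-0.2, 0.8, 2.6]
finger_gap: 0.0282
gripper_force: 30.0
```

```bash
python3 m.py | grep -E "black"; python3 go.py 455 -113 110 85.5
```

```text
scene black 62 ztop 31.9 top ([453.4, -148.2], [30.6, 17.6], -0.5)
top black 42 ztop 41.5 top ([382.8, -167.8], [37.2, 16.3], -49.7)
t 7.25 grasp [ 455.  -112.8   20.4] psi 85.53 gap 27.8 F [-0.1  0.6  3.8] gf 30.0
shift old [ -0.2   0.  -89.6] turn [0.0002 0.0001 0.0006] shift new [ -0.2   0.  -89.6]
```

Emit:
{"method": "carry_out", "body": {
  "deltas": [
    [[0, 0, -0.005], [0, 0, 0]],
    [[0, 0, -0.015], [0, 0, 0]],
    [[0, 0, -0.03], [0, 0, 0]],
    [[0, 0, -0.035], [0, 0, 0]],
    [[0, 0, -0.02], [0, 0, 0]],
    [[0, 0, 0], [0, 0, 0]]
  ]
}}

```text
time_s: 7.75
ee_pos: [0.4567, -0.1135, 0.2938]
tool_rot: [[0.078, 0.997, 0.008], [0.997, -0.078, -0.003], [-0.003, 0.008, -1.0]]
force: [1.2, -0.1, -0.4]
finger_gap: 0.0278
gripper_force: 30.0
```

```bash
python3 go.py 540 -295.5 125 165.7 540 -295.5 31.5 165.7
```

```text
t 7.75 grasp [ 458.  -114.   130.3] psi 85.54 gap 27.8 F [ 1.2 -0.1 -0.4] gf 30.0
shift old [-175.    97.2    6.6] turn [ 0.0049  0.0081 -1.3991] shift new [-125.7 -155.8    5.3]
shift old [ 0.   0.  93.5] turn [0. 0. 0.] shift new [ 0.   0.  93.5]
```

Emit:
{"method": "carry_out", "body": {
  "deltas": [
    [[-0.025, 0.014, 0], [0, 0, 0]],
    [[-0.03, 0.0167, 0], [0, 0, 0]],
    [[-0.03, 0.0167, 0], [0, 0, 0]],
    [[-0.03, 0.0166, 0], [0, 0, 0]],
    [[-0.03, 0.0166, 0], [0, 0, 0]],
    [[-0.03, 0.0166, 0], [0, 0, 0]],
    [[0, 0, 0], [0, 0, -0.1]],
    [[0, 0, 0], [0, 0, -0.12]],
    [[0, 0, 0], [0, 0, -0.12]],
    [[0, 0, 0], [0, 0, -0.12]],
    [[0, 0, 0], [0, 0, -0.12]],
    [[0, 0, 0], [0, 0, -0.12]],
    [[0, 0, 0], [0, 0, -0.12]],
    [[0, 0, 0], [0, 0, -0.12]],
    [[0, 0, 0], [0, 0, -0.12]],
    [[0, 0, 0], [0, 0, -0.12]],
    [[0, 0, 0], [0, 0, -0.12]],
    [[0, 0, 0], [0, 0, -0.1]],
    [[0, 0, 0], [0, 0, 0]],
    [[0, 0, 0], [0, 0, 0]]
  ]
}}

```text
time_s: 9.42
ee_pos: [0.5377, -0.2945, 0.2873]
tool_rot: [[-0.968, 0.249, -0.002], [0.249, 0.968, 0.001], [0.002, 0.001, -1.0]]
force: [0.7, -0.1, -2.1]
finger_gap: 0.0281
gripper_force: 30.0
```

```bash
python3 go.py 540 -295.5 60 165.7 540 -295.5 31.5 165.7;python3 - <<'E'
from h import *
p,W=cloud("scene");cv2.imwrite('pics/a.png',cv2.resize(p[200:380,100:320,::-1],None,fx=3,fy=3))
E
```

```text
t 9.42 grasp [ 537.4 -294.2  123.8] psi 165.57 gap 28.1 F [ 0.7 -0.1 -2.1] gf 30.0
shift old [-2.6 -0.5 63.8] turn [ 0.0009 -0.0021 -0.0024] shift new [-2.5 -0.4 63.8]
shift old [ 0.   0.  28.5] turn [0. 0. 0.] shift new [ 0.   0.  28.5]
```

View pics/a.png

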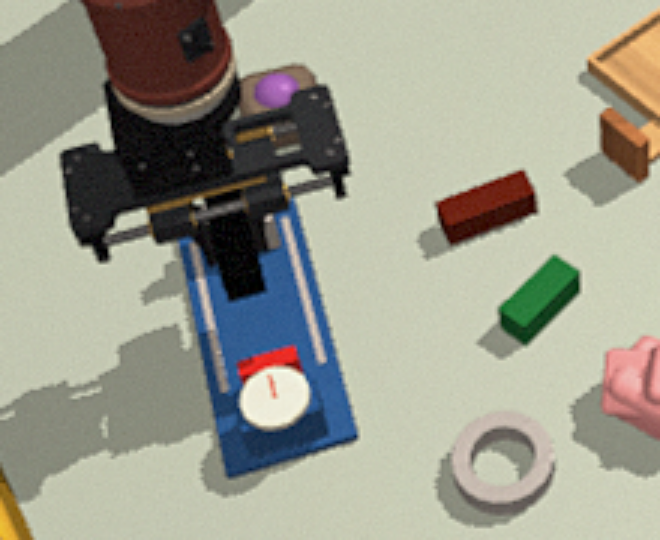

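The black bar hangs level, aligned with the bed at crop (240,265), between the rails. Lowering it now.

Emit:
{"method": "carry_out", "body": {
  "deltas": [
    [[-0.0025, 0, 0.02], [0, 0, 0]],
    [[0, 0, 0.025], [0, 0, 0]],
    [[0, 0, 0.018], [0, 0, 0]],
    [[0, 0, 0.012], [0, 0, 0]],
    [[0, 0, 0.008], [0, 0, 0]],
    [[0, 0, 0.005], [0, 0, 0]],
    [[0, 0, 0.003], [0, 0, 0]],
    [[0, 0, 0], [0, 0, 0]],
    [[0, 0, 0], [0, 0, 0]]
  ]
}}

```text
time_s: 10.22
ee_pos: [0.541, -0.2957, 0.1986]
tool_rot: [[-0.969, 0.246, 0.001], [0.246, 0.969, -0.001], [-0.001, -0.001, -1.0]]
force: [1.0, -0.4, -0.1]
finger_gap: 0.028
gripper_force: 30.0
```

```bash
python3 go.py 540 -295.5 31.5 165.7
```

```text
t 10.22 grasp [ 541.2 -295.8   35.1] psi 165.73 gap 28.0 F [ 1.  -0.4 -0.1] gf 30.0
shift old [ 1.  -0.1  3.6] turn [-0.0005  0.0013  0.0005] shift new [ 1.  -0.1  3.6]
```

Lower the last bit, release, lift.

Emit:
{"method": "carry_out", "body": {
  "deltas": [
    [[0, 0, 0.002], [0, 0, 0]],
    [[0, 0, 0.0015], [0, 0, 0]],
    [[0, 0, 0.001], [0, 0, 0]],
    [[0, 0, 0], [0, 0, 0]],
    [[0, 0, 0], [0, 0, 0]]
  ]
}}

```text
time_s: 10.63
ee_pos: [0.5408, -0.2956, 0.194]
tool_rot: [[-0.969, 0.246, 0.001], [0.246, 0.969, -0.001], [-0.001, -0.0, -1.0]]
force: [-1.9, 1.3, 3.1]
finger_gap: 0.0275
gripper_force: 30.0
```

Emit:
{"method": "carry_out", "body": {
  "deltas": [
    [[0, 0, 0], [0, 0, 0]],
    [[0, 0, 0], [0, 0, 0]],
    [[0, 0, 0], [0, 0, 0]],
    [[0, 0, -0.01], [0, 0, 0]],
    [[0, 0, -0.025], [0, 0, 0]],
    [[0, 0, -0.035], [0, 0, 0]],
    [[0, 0, -0.035], [0, 0, 0]],
    [[0, 0, -0.015], [0, 0, 0]],
    [[0, 0, 0], [0, 0, 0]]
  ],
  "jaw": 0.45
}}

```text
time_s: 11.38
ee_pos: [0.5421, -0.2964, 0.3199]
tool_rot: [[-0.969, 0.246, 0.008], [0.246, 0.969, -0.006], [-0.009, -0.004, -1.0]]
force: [0.4, 0.2, -0.4]
finger_gap: 0.0392
gripper_force: 0.0
```

```bash
python3 go.py 461 -274.7 120 75.7 461 -274.7 78 75.7; python3 m.py | grep -E "black|red|brown|green|orange"
```

```text
t 11.38 grasp [ 543.5 -297.4  156.4] psi 165.75 gap 39.2 F [ 0.4  0.2 -0.4] gf 0.0
shift old [84.3  1.2 35.6] turn [0.0044 0.0103 1.5717] shift new [  1.  -84.   36.4]
shift old [ 0.  0. 42.] turn [0. 0. 0.] shift new [ 0.  0. 42.]
scene black 171 ztop 43.1 top ([541.1, -294.1], [91.4, 26.2], -14.1)
scene brown 414 ztop 33.1 top ([548.2, -91.0], [78.8, 30.6], 81.2)
scene green 393 ztop 33.2 top ([651.9, -102.5], [69.0, 29.0], -72.2)
scene red 101 ztop 49.0 top ([599.9, -310.0], [42.9, 18.2], 71.2)
scene orange 167 ztop 56.8 top ([566.1, 35.5], [49.4, 15.8], 12.1)
top black 198 ztop 43.5 top ([514.1, -289.1], [39.3, 28.3], -15.8)
top brown 274 ztop 33.9 top ([544.8, -93.0], [75.4, 24.1], 82.1)
top green 206 ztop 33.6 top ([648.4, -103.9], [62.0, 22.7], -73.5)
top red none
top orange 1128 ztop 665.9 top ([309.8, -74.7], [40.5, 19.6], -89.9)
```

Emit:
{"method": "carry_out", "body": {
  "deltas": [
    [[0.028, 0, 0], [0, 0, 0]],
    [[0.028, 0, 0], [0, 0, 0]],
    [[0.028, 0, 0], [0, 0, 0.11]],
    [[0, 0, 0], [0, 0, 0.121]],
    [[0, 0, 0], [0, 0, 0.121]],
    [[0, 0, 0], [0, 0, 0.121]],
    [[0, 0, 0], [0, 0, 0.121]],
    [[0, 0, 0], [0, 0, 0.121]],
    [[0, 0, 0], [0, 0, 0.121]],
    [[0, 0, 0], [0, 0, 0.121]],
    [[0, 0, 0], [0, 0, 0.121]],
    [[0, 0, 0], [0, 0, 0.121]],
    [[0, 0, 0], [0, 0, 0.121]],
    [[0, 0, 0], [0, 0, 0.121]],
    [[0, 0, 0], [0, 0, 0.121]],
    [[0, 0, 0], [0, 0, 0]],
    [[0, 0, 0], [0, 0, 0]]
  ],
  "jaw": 0.7
}}

```text
time_s: 12.9
ee_pos: [0.4586, -0.2743, 0.3116]
tool_rot: [[0.234, 0.972, -0.002], [0.972, -0.234, 0.002], [0.001, -0.003, -1.0]]
force: [0.2, 0.4, -0.9]
finger_gap: 0.061
gripper_force: 0.0
```

```bash
python3 go.py 461 -274.7 78 75.7
```

```text
t 12.9 grasp [ 458.2 -274.   148.1] psi 76.46 gap 61.0 F [ 0.2  0.4 -0.9] gf 0.0
shift old [ 0.1  2.6 70.1] turn [-0.0028 -0.0014  0.0132] shift new [ 0.2  2.4 70.1]
```

Emit:
{"method": "carry_out", "body": {
  "deltas": [
    [[0, 0.0015, 0.02], [0, 0, 0.013]],
    [[0, 0, 0.025], [0, 0, 0]],
    [[0, 0, 0.015], [0, 0, 0]],
    [[0, 0, 0.008], [0, 0, 0]],
    [[0, 0, 0.004], [0, 0, 0]],
    [[0, 0, 0], [0, 0, 0]]
  ]
}}

```text
time_s: 13.4
ee_pos: [0.4603, -0.2748, 0.2403]
tool_rot: [[0.249, 0.969, -0.002], [0.969, -0.249, 0.001], [0.001, -0.002, -1.0]]
force: [0.0, 0.6, 0.2]
finger_gap: 0.0607
gripper_force: 0.0
```

Emit:
{"method": "carry_out", "body": {
  "deltas": [
    [[0, 0, 0], [0, 0, 0]],
    [[0, 0, 0], [0, 0, 0]],
    [[0, 0, 0], [0, 0, 0]],
    [[0, 0, 0], [0, 0, 0]],
    [[0, 0, 0], [0, 0, 0]],
    [[0, 0, 0], [0, 0, 0]],
    [[0, 0, 0], [0, 0, 0]],
    [[0, 0, 0], [0, 0, 0]],
    [[0, 0, 0], [0, 0, 0]],
    [[0, 0, 0], [0, 0, 0]]
  ],
  "jaw": 0
}}

```text
time_s: 14.23
ee_pos: [0.4608, -0.2751, 0.2413]
tool_rot: [[0.25, 0.968, 0.001], [0.968, -0.25, -0.0], [-0.0, 0.001, -1.0]]
force: [2.2, 0.4, -0.2]
finger_gap: 0.0158
gripper_force: 30.0
```

Emit:
{"method": "carry_out", "body": {
  "deltas": [
    [[0, 0.002, 0], [0, 0, 0]],
    [[0, 0.004, 0], [0, 0, 0]],
    [[0, 0.004, 0], [0, 0, 0]],
    [[0, 0.004, 0], [0, 0, 0]],
    [[0, 0.003, 0], [0, 0, 0]],
    [[0, 0.003, 0], [0, 0, 0]],
    [[0, 0.003, 0], [0, 0, 0]],
    [[0, 0.003, 0], [0, 0, 0]],
    [[0, 0.002, 0], [0, 0, 0]],
    [[0, 0.002, 0], [0, 0, 0]],
    [[0, 0, 0], [0, 0, 0]],
    [[0, 0, 0], [0, 0, 0]],
    [[0, 0, 0], [0, 0, 0]]
  ]
}}

```text
time_s: 15.32
ee_pos: [0.4899, -0.2825, 0.2413]
tool_rot: [[0.25, 0.968, 0.001], [0.968, -0.25, -0.0], [0.0, 0.001, -1.0]]
force: [0.1, 1.8, 3.7]
finger_gap: 0.0153
gripper_force: 30.0
```

```bash
python3 go.py 461 -274.7 78 75.7; python3 m.py | grep -E "red"
```

```text
t 15.32 grasp [ 490.  -282.5   77.8] psi 75.5 gap 15.3 F [0.1 1.8 3.7] gf 30.0
shift old [  0.3 -29.9  -0.2] turn [ 0.0008 -0.0001 -0.0034] shift new [  0.4 -29.9  -0.2]
scene red 91 ztop 49.3 top ([601.9, -309.6], [42.6, 15.2], 74.0)
top red 24 ztop 49.6 top ([603.8, -299.8], [16.3, 10.7], 82.9)
```

Emit:
{"method": "carry_out", "body": {
  "deltas": [
    [[0, 0.002, 0], [0, 0, 0]],
    [[0, 0.002, 0], [0, 0, 0]],
    [[0, 0.002, 0], [0, 0, 0]],
    [[0, 0, 0], [0, 0, 0]],
    [[0, 0, 0], [0, 0, 0]],
    [[0, 0, 0], [0, 0, 0]]
  ]
}}

```text
time_s: 15.92
ee_pos: [0.4951, -0.2839, 0.2413]
tool_rot: [[0.25, 0.968, -0.001], [0.968, -0.25, 0.001], [0.0, -0.001, -1.0]]
force: [-3.7, 3.3, 7.7]
finger_gap: 0.0157
gripper_force: 30.0
```

```bash
python3 go.py 461 -274.7 78 75.7; python3 m.py | grep -E "red|black";python3 - <<'E'
from h import *
p,W=cloud("scene");cv2.imwrite('pics/b.png',cv2.resize(p[250:370,130:250,::-1],None,fx=4,fy=4))
E
```

```text
t 15.92 grasp [ 494.9 -283.8   77.8] psi 75.51 gap 15.7 F [-3.7  3.3  7.7] gf 30.0
shift old [  0.4 -35.3  -0.1] turn [-0.0015 -0.0004 -0.0034] shift new [  0.5 -35.3  -0.2]
scene black 138 ztop 43.3 top ([552.4, -296.5], [76.1, 26.6], -12.9)
scene red 64 ztop 48.9 top ([605.3, -310.8], [42.3, 15.5], 73.7)
top black 100 ztop 41.8 top ([558.1, -289.8], [85.7, 7.7], -15.0)
top red 23 ztop 50.3 top ([608.7, -300.4], [14.8, 9.9], 88.9)
```

View pics/b.png

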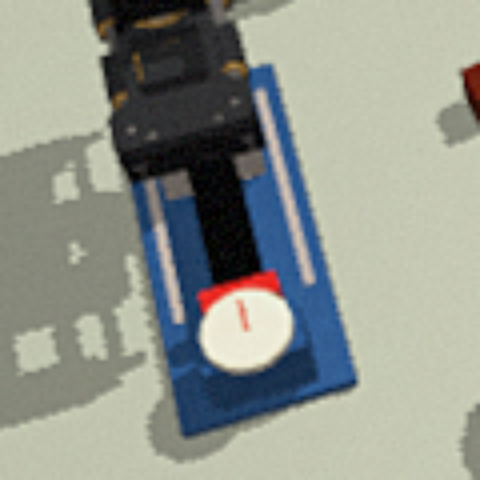

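The bar (crop 225,230) presses on the red anvil (240,287), which has moved back about 6 mm. Opening the jaw.

Emit:
{"method": "carry_out", "body": {
  "deltas": [
    [[0, -0.003, 0], [0, 0, 0]],
    [[0, -0.004, 0], [0, 0, 0]],
    [[0, -0.005, 0], [0, 0, 0]],
    [[0, -0.005, 0], [0, 0, 0]],
    [[0, -0.005, 0], [0, 0, 0]],
    [[0, -0.005, 0], [0, 0, 0]],
    [[0, -0.004, 0], [0, 0, 0]],
    [[0, -0.003, 0], [0, 0, 0]],
    [[0, -0.002, 0], [0, 0, 0]],
    [[0, -0.0005, 0], [0, 0, 0]],
    [[0, 0, 0], [0, 0, 0]],
    [[0, 0, 0], [0, 0, 0]]
  ]
}}

```text
time_s: 17.07
ee_pos: [0.4605, -0.2751, 0.2413]
tool_rot: [[0.251, 0.968, 0.002], [0.968, -0.251, -0.001], [-0.0, 0.002, -1.0]]
force: [4.6, 0.8, 1.0]
finger_gap: 0.0158
gripper_force: 30.0
```

```bash
python3 go.py 461 -274.7 78 75.7
```

```text
t 17.07 grasp [ 460.8 -275.2   77.8] psi 75.49 gap 15.8 F [4.6 0.8 1. ] gf 30.0
shift old [ 0.5  0.4 -0.2] turn [ 0.0021  0.0002 -0.0036] shift new [ 0.5  0.4 -0.2]
```

Emit:
{"method": "carry_out", "body": {
  "deltas": [
    [[0, 0, 0], [0, 0, 0]],
    [[0, 0, 0], [0, 0, 0]],
    [[0, 0, 0], [0, 0, 0]],
    [[0, 0, 0], [0, 0, 0]],
    [[0, 0, -0.01], [0, 0, 0]],
    [[0, 0, -0.025], [0, 0, 0]],
    [[0, 0, -0.025], [0, 0, 0]],
    [[0, 0, -0.01], [0, 0, -0.12]],
    [[0, 0, 0], [0, 0, -0.12]],
    [[0, 0, 0], [0, 0, -0.12]],
    [[0, 0, 0], [0, 0, -0.12]],
    [[0, 0, 0], [0, 0, -0.12]],
    [[0, 0, 0], [0, 0, -0.12]],
    [[0, 0, 0], [0, 0, -0.12]],
    [[0, 0, 0], [0, 0, -0.12]],
    [[0, 0, 0], [0, 0, -0.12]],
    [[0, 0, 0], [0, 0, -0.12]],
    [[0, 0, 0], [0, 0, -0.12]],
    [[0, 0, 0], [0, 0, -0.12]],
    [[0, 0, 0], [0, 0, -0.12]]
  ],
  "jaw": 0.7
}}

```text
time_s: 18.73
ee_pos: [0.46, -0.275, 0.312]
tool_rot: [[-0.967, 0.255, 0.0], [0.255, 0.967, -0.0], [-0.0, -0.0, -1.0]]
force: [-0.1, -0.7, -0.3]
finger_gap: 0.0608
gripper_force: 0.0
```

```bash
python3 go.py 546 -297 100 165.7 546 -297 31 165.7; python3 m.py | grep -E "red|black|orange|yellow"
```

```text
t 18.73 grasp [ 460.1 -275.1  148.5] psi 165.22 gap 60.8 F [-0.1 -0.7 -0.3] gf 0.0
shift old [-88.7   0.7  48.5] turn [-0.0004  0.0002 -0.0084] shift new [-88.7  -0.1  48.5]
shift old [ 0.  0. 69.] turn [0. 0. 0.] shift new [ 0.  0. 69.]
scene black 109 ztop 43.2 top ([534.4, -292.9], [61.1, 25.2], -13.9)
scene red 100 ztop 49.6 top ([600.9, -309.8], [43.1, 17.8], 74.5)
scene yellow 224 ztop 97.9 top ([462.4, -274.9], [31.9, 17.1], 77.8)
scene orange 170 ztop 56.7 top ([566.3, 35.2], [50.3, 15.0], 12.0)
top black 372 ztop 43.5 top ([556.8, -300.2], [73.2, 28.9], -14.5)
top red 77 ztop 49.6 top ([599.8, -311.5], [41.3, 11.6], 77.5)
top yellow 43 ztop 206.4 top 
top orange 387 ztop 628.6 top ([305.8, -95.8], [31.8, 11.6], -89.2)
```

Emit:
{"method": "carry_out", "body": {
  "deltas": [
    [[-0.03, 0, 0], [0, 0, -0.008]],
    [[-0.03, 0, 0], [0, 0, 0]],
    [[-0.03, 0, 0.01], [0, 0, 0]],
    [[-0.001, 0, 0.025], [0, 0, 0]],
    [[0, 0, 0.03], [0, 0, 0]],
    [[0, 0, 0.022], [0, 0, 0]],
    [[0, 0, 0.014], [0, 0, 0]],
    [[0, 0, 0.008], [0, 0, 0]],
    [[0, 0, 0.005], [0, 0, 0]],
    [[0, 0, 0.0025], [0, 0, 0]],
    [[0, 0, 0], [0, 0, 0]],
    [[0, 0, 0], [0, 0, 0]]
  ],
  "jaw": 0.45
}}

```text
time_s: 19.83
ee_pos: [0.5487, -0.2986, 0.1962]
tool_rot: [[-0.967, 0.253, 0.002], [0.253, 0.967, -0.001], [-0.002, -0.001, -1.0]]
force: [-0.3, 0.4, -0.1]
finger_gap: 0.0391
gripper_force: 0.0
```

Emit:
{"method": "carry_out", "body": {
  "deltas": [
    [[0, 0, 0], [0, 0, 0]],
    [[0, 0, 0], [0, 0, 0]],
    [[0, 0, 0], [0, 0, 0]],
    [[0, 0, 0], [0, 0, 0]],
    [[0, 0, 0], [0, 0, 0]],
    [[0, 0, 0], [0, 0, 0]]
  ],
  "jaw": 0
}}

```text
time_s: 20.33
ee_pos: [0.5485, -0.2983, 0.1957]
tool_rot: [[-0.967, 0.253, 0.001], [0.253, 0.967, -0.001], [-0.001, -0.0, -1.0]]
force: [-0.4, 0.7, 6.3]
finger_gap: 0.0278
gripper_force: 30.0
```

Emit:
{"method": "carry_out", "body": {
  "deltas": [
    [[0, 0, -0.005], [0, 0, 0]],
    [[0, 0, -0.015], [0, 0, 0]],
    [[0, 0, -0.03], [0, 0, 0]],
    [[0, 0, -0.03], [0, 0, 0]],
    [[0, 0, -0.015], [0, 0, 0]],
    [[0, 0, 0], [0, 0, 0]],
    [[0, 0, 0], [0, 0, 0]]
  ]
}}

```text
time_s: 20.92
ee_pos: [0.5482, -0.2983, 0.2903]
tool_rot: [[-0.967, 0.253, 0.001], [0.253, 0.967, -0.001], [-0.001, -0.001, -1.0]]
force: [-0.5, -0.6, -1.4]
finger_gap: 0.0276
gripper_force: 30.0
```

```bash
python3 r.py | grep -E "tray"; python3 m.py | grep -E "orange|brown|green"; python3 go.py
```

```text
tray ([547.0, 142.4], [214.7, 149.7], 9.5)
tray ([545.9, 141.4], [210.6, 143.3], 9.6)
scene brown 422 ztop 33.3 top ([547.3, -91.3], [78.4, 31.6], 85.3)
scene green 397 ztop 32.9 top ([651.7, -102.1], [67.1, 30.7], -71.5)
scene orange 166 ztop 56.3 top ([566.3, 36.8], [50.0, 14.7], 11.1)
top brown 267 ztop 34.1 top ([544.8, -92.7], [76.0, 24.7], 82.0)
top green 202 ztop 33.4 top ([648.9, -103.4], [61.4, 22.1], -72.8)
top orange 1414 ztop 660.1 top ([309.4, -78.8], [54.1, 18.6], 89.8)
t 21.12 grasp [ 546.8 -297.3  123.7] psi 165.34 gap 27.6 F [ 0.6  0.  -1.9] gf 30.0
```

```bash
python3 go.py 488.4 139 124 99.5
```

```text
t 21.12 grasp [ 546.8 -297.3  123.7] psi 165.34 gap 27.6 F [ 0.6  0.  -1.9] gf 30.0
shift old [167.5 407.5   1. ] turn [-9.0000e-04 -4.2000e-03  1.1492e+00] shift new [ 4.404e+02  1.390e+01 -3.000e-01]
```

Emit:
{"method": "carry_out", "body": {
  "deltas": [
    [[0.007, 0.017, 0], [0, 0, 0]],
    [[0.014, 0.034, 0], [0, 0, 0]],
    [[0.014, 0.034, 0], [0, 0, 0]],
    [[0.014, 0.034, 0], [0, 0, 0]],
    [[0.014, 0.034, 0], [0, 0, 0]],
    [[0.014, 0.034, 0], [0, 0, 0]],
    [[0.014, 0.034, 0], [0, 0, 0]],
    [[0.014, 0.034, 0], [0, 0, 0]],
    [[0.014, 0.034, 0], [0, 0, 0]],
    [[0.014, 0.034, 0], [0, 0, 0]],
    [[0.014, 0.034, 0], [0, 0, 0]],
    [[0.014, 0.034, 0], [0, 0, 0]],
    [[0.0065, 0.0165, 0], [0, 0, 0.05]],
    [[0, 0, 0], [0, 0, 0.12]],
    [[0, 0, 0], [0, 0, 0.12]],
    [[0, 0, 0], [0, 0, 0.12]],
    [[0, 0, 0], [0, 0, 0.12]],
    [[0, 0, 0], [0, 0, 0.12]],
    [[0, 0, 0], [0, 0, 0.12]],
    [[0, 0, 0], [0, 0, 0.12]]
  ]
}}

```text
time_s: 22.78
ee_pos: [0.4886, 0.1384, 0.2882]
tool_rot: [[-0.407, 0.913, -0.003], [0.913, 0.407, -0.0], [0.001, -0.003, -1.0]]
force: [-0.4, 0.1, -1.5]
finger_gap: 0.0278
gripper_force: 30.0
```

Emit:
{"method": "carry_out", "body": {
  "deltas": [
    [[0, 0, 0], [0, 0, 0.12]],
    [[0, 0, 0], [0, 0, 0.12]],
    [[0, 0, 0], [0, 0, 0.019]],
    [[0, 0, 0.02], [0, 0, 0]],
    [[0, 0, 0.025], [0, 0, 0]],
    [[0, 0, 0.015], [0, 0, 0]],
    [[0, 0, 0], [0, 0, 0]],
    [[0, 0, 0], [0, 0, 0]]
  ]
}}

```text
time_s: 23.45
ee_pos: [0.4884, 0.1383, 0.2284]
tool_rot: [[-0.167, 0.986, -0.004], [0.986, 0.167, -0.0], [0.0, -0.004, -1.0]]
force: [0.5, -0.3, -0.9]
finger_gap: 0.028
gripper_force: 30.0
```

```bash
python3 m.py | grep -E "orange|black";python3 r.py | grep -E "tray"; python3 go.py 488.4 139 27.5 99.5
```

```text
scene black 22 ztop 42.6 top ([376.9, -160.6], [28.2, 2.4], -17.8)
scene orange 170 ztop 56.7 top ([564.8, 36.1], [49.2, 16.4], 11.3)
top black 32 ztop 38.5 top ([369.8, -158.2], [46.5, 3.3], -18.8)
top orange 253 ztop 575.0 top ([304.1, 87.3], [23.9, 11.0], 76.1)
tray ([547.5, 143.4], [214.6, 148.2], 10.4)
tray ([545.3, 141.8], [209.7, 140.7], 9.6)
t 23.65 grasp [490.3 138.6  67.6] psi 99.55 gap 27.7 F [ 0.1 -0.6 -0.9] gf 30.0
shift old [ 0.7 -1.5 40.1] turn [0.0024 0.0001 0.0009] shift new [ 0.7 -1.4 40.1]
```

Lower 40 mm, release, lift.

Emit:
{"method": "carry_out", "body": {
  "deltas": [
    [[0, 0, 0.015], [0, 0, 0]],
    [[0, 0, 0.012], [0, 0, 0]],
    [[0, 0, 0.006], [0, 0, 0]],
    [[0, 0, 0.004], [0, 0, 0]],
    [[0, 0, 0.002], [0, 0, 0]],
    [[0, 0, 0.001], [0, 0, 0]],
    [[0, 0, 0], [0, 0, 0]],
    [[0, 0, 0], [0, 0, 0]]
  ]
}}

```text
time_s: 24.32
ee_pos: [0.4894, 0.1385, 0.1906]
tool_rot: [[-0.166, 0.986, -0.0], [0.986, 0.166, -0.0], [-0.0, -0.0, -1.0]]
force: [-2.3, -0.1, 6.3]
finger_gap: 0.0278
gripper_force: 30.0
```

Emit:
{"method": "carry_out", "body": {
  "deltas": [
    [[0, 0, 0], [0, 0, 0]],
    [[0, 0, 0], [0, 0, 0]],
    [[0, 0, 0], [0, 0, 0]],
    [[0, 0, -0.01], [0, 0, 0]],
    [[0, 0, -0.025], [0, 0, 0]],
    [[0, 0, -0.035], [0, 0, 0]],
    [[0, 0, -0.02], [0, 0, 0]],
    [[0, 0, 0], [0, 0, 0]]
  ],
  "jaw": 0.45
}}

```text
time_s: 24.98
ee_pos: [0.4915, 0.1388, 0.2859]
tool_rot: [[-0.165, 0.986, 0.01], [0.986, 0.165, 0.001], [-0.0, 0.01, -1.0]]
force: [1.5, -0.3, -0.3]
finger_gap: 0.0392
gripper_force: 0.0
```

```bash
python3 m.py | grep -E "orange|black|brown|green";python3 r.py | grep -E "tray"; python3 go.py 546 -92 80 82.5
```

```text
scene black 166 ztop 38.9 top ([491.7, 137.7], [92.2, 28.4], -81.3)
scene brown 439 ztop 32.8 top ([547.8, -91.1], [77.8, 31.9], 81.3)
scene green 393 ztop 33.2 top ([652.1, -101.6], [68.4, 29.1], -71.3)
scene orange 186 ztop 494.7 top ([404.2, 69.1], [77.1, 3.5], 7.1)
top black 24 ztop 41.9 top ([466.9, -247.0], [30.5, 1.5], -12.9)
top brown 273 ztop 33.8 top ([545.1, -92.8], [76.7, 25.1], 83.1)
top green 218 ztop 33.8 top ([647.6, -103.3], [61.9, 23.5], -73.1)
top orange 230 ztop 528.8 top ([419.2, 82.0], [32.4, 4.3], 9.2)
tray ([546.9, 143.4], [214.0, 147.7], 9.6)
tray ([545.7, 141.8], [210.9, 140.5], 9.9)
t 25.18 grasp [488.4 138.3 115.5] psi 99.51 gap 39.1 F [-0.3 -1.4 -0.7] gf 0.0
shift old [-236.7   18.6   35.4] turn [-1.500e-03  1.000e-04  2.969e-01] shift new [-220.9   87.    35.5]
```

Emit:
{"method": "carry_out", "body": {
  "deltas": [
    [[-0.028, 0.0024, 0], [0, 0, 0]],
    [[-0.036, 0.0028, 0], [0, 0, 0]],
    [[-0.036, 0.0028, 0], [0, 0, 0]],
    [[-0.036, 0.0028, 0], [0, 0, 0]],
    [[-0.036, 0.0028, 0], [0, 0, 0]],
    [[-0.036, 0.0028, 0], [0, 0, 0]],
    [[-0.029, 0.0022, 0], [0, 0, 0.06]],
    [[0, 0, 0.01], [0, 0, 0.12]],
    [[0, 0, 0.02], [0, 0, 0.117]],
    [[0, 0, 0.02], [0, 0, 0]],
    [[0, 0, 0.018], [0, 0, 0]],
    [[0, 0, 0.012], [0, 0, 0]],
    [[0, 0, 0.007], [0, 0, 0]],
    [[0, 0, 0.004], [0, 0, 0]],
    [[0, 0, 0.003], [0, 0, 0]],
    [[0, 0, 0], [0, 0, 0]]
  ],
  "jaw": 0.65
}}

```text
time_s: 26.52
ee_pos: [0.5468, -0.0922, 0.1857]
tool_rot: [[0.13, 0.991, -0.0], [0.991, -0.13, 0.0], [0.0, -0.0, -1.0]]
force: [0.9, -0.2, 0.2]
finger_gap: 0.0566
gripper_force: 0.0
```

Emit:
{"method": "carry_out", "body": {
  "deltas": [
    [[0, 0, 0], [0, 0, 0]],
    [[0, 0, 0], [0, 0, 0]],
    [[0, 0, 0], [0, 0, 0]],
    [[0, 0, 0], [0, 0, 0]],
    [[0, 0, 0], [0, 0, 0]],
    [[0, 0, 0], [0, 0, 0]],
    [[0, 0, 0], [0, 0, 0]],
    [[0, 0, 0], [0, 0, 0]],
    [[0, 0, 0], [0, 0, 0]]
  ],
  "jaw": 0
}}

```text
time_s: 27.27
ee_pos: [0.5468, -0.0923, 0.1861]
tool_rot: [[0.131, 0.991, 0.0], [0.991, -0.131, -0.0], [-0.0, 0.0, -1.0]]
force: [-1.1, 0.8, 3.8]
finger_gap: 0.028
gripper_force: 30.0
```

```bash
python3 go.py 546 -92 21 82.5
```

```text
t 27.27 grasp [546.9 -92.3  22.6] psi 82.49 gap 28.0 F [-1.1  0.8  3.8] gf 30.0
shift old [ 0.2 -0.8  1.6] turn [ 0.0004  0.0001 -0.0001] shift new [ 0.2 -0.8  1.6]
```

Emit:
{"method": "carry_out", "body": {
  "deltas": [
    [[0, 0, -0.005], [0, 0, 0]],
    [[0, 0, -0.015], [0, 0, 0]],
    [[0, 0, -0.03], [0, 0, 0]],
    [[0, 0, -0.035], [0, 0, 0]],
    [[0, 0, -0.018], [0, 0, -0.06]],
    [[0, 0, 0], [0, 0, -0.12]],
    [[0, 0, 0], [0, 0, -0.12]],
    [[0, 0, 0], [0, 0, -0.12]],
    [[0, 0, 0], [0, 0, -0.12]],
    [[0, 0, 0], [0, 0, -0.12]],
    [[0, 0, 0], [0, 0, -0.12]],
    [[0, 0, 0], [0, 0, -0.12]],
    [[0, 0, 0], [0, 0, -0.12]],
    [[0, 0, 0], [0, 0, -0.12]],
    [[0, 0, 0], [0, 0, -0.12]],
    [[0, 0, 0], [0, 0, -0.12]],
    [[0, 0, 0], [0, 0, -0.068]],
    [[0, 0, 0], [0, 0, 0]]
  ]
}}

```text
time_s: 28.77
ee_pos: [0.5463, -0.0921, 0.2883]
tool_rot: [[-0.969, 0.249, -0.001], [0.249, 0.969, 0.0], [0.001, 0.0, -1.0]]
force: [1.0, -0.2, -2.0]
finger_gap: 0.0279
gripper_force: 30.0
```

```bash
python3 go.py 547 -297.2 120 165.6; python3 m.py | grep -E "yellow|red|green"
```

```text
t 28.77 grasp [546.1 -92.1 124.8] psi 165.59 gap 27.9 F [ 1.  -0.2 -2. ] gf 30.0
shift old [ -51.7 -198.4    4.7] turn [ 0.0001 -0.0012 -0.0001] shift new [ -51.6 -198.4    4.8]
scene green 394 ztop 32.9 top ([651.4, -101.4], [68.6, 29.6], -71.4)
scene red 97 ztop 49.1 top ([600.3, -309.5], [42.8, 16.3], 75.4)
scene yellow 219 ztop 97.1 top ([462.3, -274.8], [31.6, 17.7], 79.3)
top green 13 ztop 32.1 top ([643.6, -75.4], [14.6, 5.1], -3.5)
top red 81 ztop 50.0 top ([598.7, -310.7], [43.4, 12.3], 76.5)
top yellow 120 ztop 99.0 top ([459.6, -275.8], [33.6, 15.7], 75.6)
```

Emit:
{"method": "carry_out", "body": {
  "deltas": [
    [[-0.007, -0.028, 0], [0, 0, 0]],
    [[-0.01, -0.037, 0], [0, 0, 0]],
    [[-0.01, -0.037, 0], [0, 0, 0]],
    [[-0.01, -0.037, 0], [0, 0, 0]],
    [[-0.01, -0.037, 0], [0, 0, 0]],
    [[-0.005, -0.022, 0], [0, 0, 0]],
    [[0, 0, 0], [0, 0, 0]],
    [[0, 0, 0.02], [0, 0, 0]],
    [[0, 0, 0.025], [0, 0, 0]],
    [[0, 0, 0.018], [0, 0, 0]],
    [[0, 0, 0.012], [0, 0, 0]],
    [[0, 0, 0.007], [0, 0, 0]],
    [[0, 0, 0.004], [0, 0, 0]],
    [[0, 0, 0.002], [0, 0, 0]],
    [[0, 0, 0], [0, 0, 0]],
    [[0, 0, 0], [0, 0, 0]],
    [[0, 0, 0], [0, 0, 0]]
  ]
}}

```text
time_s: 30.28
ee_pos: [0.5478, -0.2972, 0.202]
tool_rot: [[-0.968, 0.251, 0.002], [0.251, 0.968, -0.001], [-0.002, -0.001, -1.0]]
force: [0.4, 0.3, -1.7]
finger_gap: 0.0277
gripper_force: 30.0
```

```bash
python3 go.py 547 -297.2 33 165.6; python3 m.py | grep -E "brown"
```

```text
t 30.28 grasp [ 548.1 -297.4   38.5] psi 165.46 gap 27.7 F [ 0.4  0.3 -1.7] gf 30.0
shift old [ 0.8 -0.2  5.5] turn [-0.0007  0.0019 -0.0025] shift new [ 0.8 -0.2  5.5]
scene brown none
top brown none
```

Emit:
{"method": "carry_out", "body": {
  "deltas": [
    [[0, 0, 0.002], [0, 0, 0]],
    [[0, 0, 0.002], [0, 0, 0]],
    [[0, 0, 0.001], [0, 0, 0]],
    [[0, 0, 0], [0, 0, 0]],
    [[0, 0, 0], [0, 0, 0]]
  ]
}}

```text
time_s: 30.8
ee_pos: [0.5474, -0.297, 0.1961]
tool_rot: [[-0.968, 0.251, 0.0], [0.251, 0.968, -0.0], [-0.0, -0.0, -1.0]]
force: [-1.0, 2.0, 2.5]
finger_gap: 0.0276
gripper_force: 30.0
```

Emit:
{"method": "carry_out", "body": {
  "deltas": [
    [[0, 0, 0], [0, 0, 0]],
    [[0, 0, 0], [0, 0, 0]],
    [[0, 0, 0], [0, 0, 0]],
    [[0, 0, -0.01], [0, 0, 0]],
    [[0, 0, -0.025], [0, 0, 0]],
    [[0, 0, -0.035], [0, 0, 0]],
    [[0, 0, -0.03], [0, 0, 0]],
    [[0, 0, -0.01], [0, 0, 0]],
    [[0, 0, 0], [0, 0, 0]],
    [[0, 0, 0], [0, 0, 0]]
  ],
  "jaw": 0.45
}}

```text
time_s: 31.63
ee_pos: [0.5473, -0.297, 0.3063]
tool_rot: [[-0.968, 0.251, 0.001], [0.251, 0.968, -0.001], [-0.001, -0.0, -1.0]]
force: [0.2, 1.1, -0.8]
finger_gap: 0.0391
gripper_force: 0.0
```

```bash
sed -i 's/&(y>-.22)&(z<.06),/\&(z<.047),/' h.py; python3 m.py | grep -E "brown|red"; python3 go.py 461 -274.8 120 75.6
```

```text
scene brown 331 ztop 43.7 top ([548.6, -295.8], [83.8, 27.4], -14.1)
scene red 101 ztop 49.5 top ([600.5, -309.7], [42.3, 14.2], 74.7)
top brown 109 ztop 43.6 top ([519.6, -290.2], [26.9, 26.1], -15.9)
top red none
t 31.73 grasp [ 546.2 -296.2  140.2] psi 165.46 gap 39.2 F [ 0.5  0.8 -0.9] gf 0.0
shift old [88.3 -0.5 20.5] turn [-1.5000e-03 -3.3000e-03  1.5683e+00] shift new [ -0.3 -88.3  20.2]
```

Emit:
{"method": "carry_out", "body": {
  "deltas": [
    [[0.026, 0, 0], [0, 0, 0]],
    [[0.036, 0, 0], [0, 0, 0]],
    [[0.026, 0, 0], [0, 0, 0.1]],
    [[0, 0, 0], [0, 0, 0.122]],
    [[0, 0, 0], [0, 0, 0.122]],
    [[0, 0, 0], [0, 0, 0.122]],
    [[0, 0, 0], [0, 0, 0.122]],
    [[0, 0, 0], [0, 0, 0.122]],
    [[0, 0, 0], [0, 0, 0.122]],
    [[0, 0, 0], [0, 0, 0.122]],
    [[0, 0, 0], [0, 0, 0.122]],
    [[0, 0, 0], [0, 0, 0.122]],
    [[0, 0, 0], [0, 0, 0.122]],
    [[0, 0, 0], [0, 0, 0.122]],
    [[0, 0, 0], [0, 0, 0.122]],
    [[0, 0, 0], [0, 0, 0]],
    [[0, 0, 0], [0, 0, 0]],
    [[0, 0, 0], [0, 0, 0]]
  ],
  "jaw": 0.7
}}

```text
time_s: 33.23
ee_pos: [0.4618, -0.2746, 0.3046]
tool_rot: [[0.241, 0.971, -0.002], [0.971, -0.241, 0.001], [0.001, -0.002, -1.0]]
force: [-0.4, 0.2, 1.3]
finger_gap: 0.0612
gripper_force: 0.0
```

```bash
python3 go.py 461 -274.8 78 75.6
```

```text
t 33.23 grasp [ 461.5 -274.4  141.1] psi 76.05 gap 61.2 F [-0.4  0.2  1.3] gf 0.0
shift old [-0.4 -0.6 63.1] turn [-0.0019 -0.0009  0.0078] shift new [-0.4 -0.7 63.1]
```

Emit:
{"method": "carry_out", "body": {
  "deltas": [
    [[0, 0, 0.015], [0, 0, 0.008]],
    [[0, 0, 0.022], [0, 0, 0]],
    [[0, 0, 0.014], [0, 0, 0]],
    [[0, 0, 0.008], [0, 0, 0]],
    [[0, 0, 0.004], [0, 0, 0]],
    [[0, 0, 0], [0, 0, 0]]
  ]
}}

```text
time_s: 33.73
ee_pos: [0.4618, -0.2747, 0.2418]
tool_rot: [[0.251, 0.968, -0.001], [0.968, -0.251, 0.001], [0.001, -0.002, -1.0]]
force: [0.7, -0.8, 0.4]
finger_gap: 0.061
gripper_force: 0.0
```

Emit:
{"method": "carry_out", "body": {
  "deltas": [
    [[0, 0, 0], [0, 0, 0]],
    [[0, 0, 0], [0, 0, 0]],
    [[0, 0, 0], [0, 0, 0]],
    [[0, 0, 0], [0, 0, 0]],
    [[0, 0, 0], [0, 0, 0]],
    [[0, 0, 0], [0, 0, 0]],
    [[0, 0, 0], [0, 0, 0]],
    [[0, 0, 0], [0, 0, 0]],
    [[0, 0, 0], [0, 0, 0]],
    [[0, 0, 0], [0, 0, 0]]
  ],
  "jaw": 0
}}

```text
time_s: 34.57
ee_pos: [0.4621, -0.2748, 0.2428]
tool_rot: [[0.252, 0.968, -0.0], [0.968, -0.252, 0.0], [-0.0, -0.0, -1.0]]
force: [-1.4, 0.3, 0.5]
finger_gap: 0.0156
gripper_force: 30.0
```

Emit:
{"method": "carry_out", "body": {
  "deltas": [
    [[0, 0.002, 0], [0, 0, 0]],
    [[0, 0.004, 0], [0, 0, 0]],
    [[0, 0.004, 0], [0, 0, 0]],
    [[0, 0.004, 0], [0, 0, 0]],
    [[0, 0.004, 0], [0, 0, 0]],
    [[0, 0.004, 0], [0, 0, 0]],
    [[0, 0.004, 0], [0, 0, 0]],
    [[0, 0.003, 0], [0, 0, 0]],
    [[0, 0.003, 0], [0, 0, 0]],
    [[0, 0.003, 0], [0, 0, 0]],
    [[0, 0.003, 0], [0, 0, 0]],
    [[0, 0.002, 0], [0, 0, 0]],
    [[0, 0, 0], [0, 0, 0]],
    [[0, 0, 0], [0, 0, 0]],
    [[0, 0, 0], [0, 0, 0]]
  ]
}}

```text
time_s: 35.82
ee_pos: [0.5011, -0.2848, 0.2428]
tool_rot: [[0.252, 0.968, 0.001], [0.968, -0.252, 0.0], [0.0, 0.001, -1.0]]
force: [1.7, 2.7, 3.3]
finger_gap: 0.016
gripper_force: 30.0
```

```bash
python3 go.py 461 -274.8 78 75.6; python3 m.py | grep -E "red|brown|orange"
```

```text
t 35.82 grasp [ 501.2 -284.8   79.3] psi 75.39 gap 16.0 F [1.7 2.7 3.3] gf 30.0
shift old [ -0.4 -41.3   1.3] turn [ 0.0009 -0.0003 -0.0037] shift new [ -0.2 -41.3   1.3]
scene brown 296 ztop 43.5 top ([554.5, -297.3], [73.9, 27.2], -14.0)
scene red 101 ztop 49.0 top ([600.4, -309.1], [43.0, 16.2], 73.2)
scene orange 165 ztop 56.1 top ([565.4, 36.3], [52.0, 16.5], 10.3)
top brown 45 ztop 42.4 top ([584.7, -295.1], [45.8, 11.1], -1.1)
top red 10 ztop 47.7 top ([604.3, -295.3], [10.3, 5.7], -0.9)
top orange 792 ztop 633.1 top ([307.0, -84.6], [42.1, 14.0], 89.4)
```

Emit:
{"method": "carry_out", "body": {
  "deltas": [
    [[0, 0.002, 0], [0, 0, 0]],
    [[0, 0.002, 0], [0, 0, 0]],
    [[0, 0.002, 0], [0, 0, 0]],
    [[0, 0.001, 0], [0, 0, 0]],
    [[0, 0, 0], [0, 0, 0]],
    [[0, 0, 0], [0, 0, 0]],
    [[0, 0, 0], [0, 0, 0]]
  ]
}}

```text
time_s: 36.5
ee_pos: [0.507, -0.2864, 0.2428]
tool_rot: [[0.252, 0.968, -0.002], [0.968, -0.252, 0.001], [0.001, -0.002, -1.0]]
force: [-4.2, 5.5, 7.1]
finger_gap: 0.0155
gripper_force: 30.0
```

```bash
python3 go.py 461 -274.8 78 75.6; python3 m.py | grep -E "red|brown"
```

```text
t 36.5 grasp [ 506.7 -286.2   79.3] psi 75.39 gap 15.5 F [-4.2  5.5  7.1] gf 30.0
shift old [ -0.4 -47.5   1.4] turn [-0.0023 -0.0006 -0.0036] shift new [ -0.2 -47.5   1.3]
scene brown 302 ztop 43.3 top ([560.1, -298.4], [72.6, 27.4], -14.6)
scene red 69 ztop 48.7 top ([605.4, -311.0], [42.3, 16.1], 76.2)
top brown 46 ztop 43.5 top ([589.1, -295.6], [42.1, 12.0], -4.1)
top red 11 ztop 48.1 top ([610.2, -295.5], [11.9, 4.7], -29.6)
```

Red moved back about 6 mm again; the brown bar is measured. Opening the jaw fully.

Emit:
{"method": "carry_out", "body": {
  "deltas": [
    [[0, -0.003, 0], [0, 0, 0]],
    [[0, -0.004, 0], [0, 0, 0]],
    [[0, -0.005, 0], [0, 0, 0]],
    [[0, -0.006, 0], [0, 0, 0]],
    [[0, -0.006, 0], [0, 0, 0]],
    [[0, -0.006, 0], [0, 0, 0]],
    [[0, -0.006, 0], [0, 0, 0]],
    [[0, -0.005, 0], [0, 0, 0]],
    [[0, -0.004, 0], [0, 0, 0]],
    [[0, -0.002, 0], [0, 0, 0]],
    [[0, -0.0012, 0], [0, 0, 0]],
    [[0, 0, 0], [0, 0, 0]],
    [[0, 0, 0], [0, 0, 0]]
  ]
}}

```text
time_s: 37.68
ee_pos: [0.461, -0.2746, 0.2428]
tool_rot: [[0.252, 0.968, 0.0], [0.968, -0.252, -0.0], [-0.0, 0.0, -1.0]]
force: [2.4, 4.1, 3.6]
finger_gap: 0.016
gripper_force: 30.0
```

Emit:
{"method": "carry_out", "body": {
  "deltas": [
    [[0, 0, 0], [0, 0, 0]],
    [[0, 0, 0], [0, 0, 0]],
    [[0, 0, 0], [0, 0, 0]],
    [[0, 0, 0], [0, 0, 0]],
    [[0, 0, -0.01], [0, 0, 0]],
    [[0, 0, -0.025], [0, 0, 0]],
    [[0, 0, -0.025], [0, 0, 0]],
    [[0, 0, -0.01], [0, 0, -0.12]],
    [[0, 0, 0], [0, 0, -0.12]],
    [[0, 0, 0], [0, 0, -0.12]],
    [[0, 0, 0], [0, 0, -0.12]],
    [[0, 0, 0], [0, 0, -0.12]],
    [[0, 0, 0], [0, 0, -0.12]],
    [[0, 0, 0], [0, 0, -0.12]],
    [[0, 0, 0], [0, 0, -0.12]],
    [[0, 0, 0], [0, 0, -0.12]],
    [[0, 0, 0], [0, 0, -0.12]],
    [[0, 0, 0], [0, 0, -0.12]],
    [[0, 0, 0], [0, 0, -0.12]],
    [[0, 0, 0], [0, 0, -0.12]]
  ],
  "jaw": 0.7
}}

```text
time_s: 39.35
ee_pos: [0.4609, -0.2747, 0.3135]
tool_rot: [[-0.966, 0.257, 0.0], [0.257, 0.966, -0.001], [-0.0, -0.0, -1.0]]
force: [0.5, -0.4, -0.0]
finger_gap: 0.0606
gripper_force: 0.0
```

```bash
python3 m.py | grep -E "red|brown|yellow"; python3 go.py 552 -298.8 32 165.5
```

```text
scene brown 297 ztop 43.5 top ([553.7, -297.0], [74.0, 27.0], -14.0)
scene red 102 ztop 49.3 top ([602.1, -310.1], [41.8, 14.4], 73.1)
scene yellow 225 ztop 97.6 top ([461.7, -274.6], [31.9, 19.0], 78.3)
top brown 320 ztop 44.0 top ([561.2, -299.0], [77.1, 44.8], -18.0)
top red 79 ztop 49.8 top ([599.5, -311.9], [41.4, 12.0], 75.8)
top yellow 41 ztop 100.9 top ([459.4, -282.8], [15.4, 12.3], 74.5)
t 39.45 grasp [ 461.  -274.8  149.9] psi 164.84 gap 61.2 F [-0.1 -0.6  0.4] gf 0.0
shift old [-94.1   0.6 118. ] turn [-0.0005  0.0004 -0.0116] shift new [-94.2  -0.5 117.9]
```

Emit:
{"method": "carry_out", "body": {
  "deltas": [
    [[-0.028, 0, 0], [0, 0, -0.012]],
    [[-0.036, 0, 0], [0, 0, 0]],
    [[-0.028, 0, 0.01], [0, 0, 0]],
    [[-0.004, 0, 0.025], [0, 0, 0]],
    [[0, 0, 0.03], [0, 0, 0]],
    [[0, 0, 0.022], [0, 0, 0]],
    [[0, 0, 0.014], [0, 0, 0]],
    [[0, 0, 0.009], [0, 0, 0]],
    [[0, 0, 0.005], [0, 0, 0]],
    [[0, 0, 0.002], [0, 0, 0]],
    [[0, 0, 0], [0, 0, 0]],
    [[0, 0, 0], [0, 0, 0]]
  ],
  "jaw": 0.45
}}

```text
time_s: 40.45
ee_pos: [0.5543, -0.2994, 0.1973]
tool_rot: [[-0.968, 0.252, 0.002], [0.252, 0.968, -0.001], [-0.002, -0.001, -1.0]]
force: [1.8, -0.1, 0.0]
finger_gap: 0.0393
gripper_force: 0.0
```

Emit:
{"method": "carry_out", "body": {
  "deltas": [
    [[0, 0, 0], [0, 0, 0]],
    [[0, 0, 0], [0, 0, 0]],
    [[0, 0, 0], [0, 0, 0]],
    [[0, 0, 0], [0, 0, 0]],
    [[0, 0, 0], [0, 0, 0]],
    [[0, 0, 0], [0, 0, 0]]
  ],
  "jaw": 0
}}

```text
time_s: 40.95
ee_pos: [0.5541, -0.2991, 0.1967]
tool_rot: [[-0.968, 0.251, 0.001], [0.251, 0.968, -0.001], [-0.001, -0.0, -1.0]]
force: [-0.9, 0.7, 5.0]
finger_gap: 0.0276
gripper_force: 30.0
```

Emit:
{"method": "carry_out", "body": {
  "deltas": [
    [[0, 0, -0.005], [0, 0, 0]],
    [[0, 0, -0.015], [0, 0, 0]],
    [[0, 0, -0.03], [0, 0, 0]],
    [[0, 0, -0.03], [0, 0, 0]],
    [[0, 0, -0.015], [0, 0, 0]],
    [[0, 0, 0], [0, 0, 0]],
    [[0, 0, 0], [0, 0, 0]]
  ]
}}

```text
time_s: 41.53
ee_pos: [0.5538, -0.2991, 0.2912]
tool_rot: [[-0.968, 0.251, 0.001], [0.251, 0.968, -0.001], [-0.001, -0.001, -1.0]]
force: [0.3, 0.4, -3.0]
finger_gap: 0.028
gripper_force: 30.0
```

```bash
python3 r.py | grep -E "tray"; python3 m.py | grep -E "black|orange|green"; python3 go.py 545.6 148.5 124 99.6
```

```text
tray ([547.0, 143.3], [213.7, 149.0], 9.3)
tray ([545.8, 142.4], [210.9, 140.7], 9.5)
scene black 104 ztop 37.4 top ([495.4, 118.6], [51.4, 25.7], -78.4)
scene green 392 ztop 32.9 top ([651.5, -102.1], [69.8, 30.5], -73.1)
scene orange 166 ztop 56.0 top ([564.9, 36.4], [49.5, 15.6], 9.4)
top black 329 ztop 39.0 top ([488.3, 135.2], [86.6, 23.6], -80.6)
top green 191 ztop 34.0 top ([648.8, -103.3], [61.9, 21.6], -73.2)
top orange 1539 ztop 661.9 top ([310.4, -79.3], [56.9, 20.3], 89.6)
t 41.73 grasp [ 552.4 -298.1  124.6] psi 165.46 gap 27.8 F [ 0.1  0.1 -2.8] gf 30.0
shift old [119.4 430.8   1.7] turn [-1.0000e-03 -4.4000e-03  1.1494e+00] shift new [441.9  67.2   0.6]
```

Emit:
{"method": "carry_out", "body": {
  "deltas": [
    [[0.005, 0.018, 0], [0, 0, 0]],
    [[0.01, 0.036, 0], [0, 0, 0]],
    [[0.01, 0.036, 0], [0, 0, 0]],
    [[0.01, 0.036, 0], [0, 0, 0]],
    [[0.01, 0.036, 0], [0, 0, 0]],
    [[0.01, 0.036, 0], [0, 0, 0]],
    [[0.01, 0.036, 0], [0, 0, 0]],
    [[0.01, 0.036, 0], [0, 0, 0]],
    [[0.01, 0.036, 0], [0, 0, 0]],
    [[0.01, 0.036, 0], [0, 0, 0]],
    [[0.01, 0.036, 0], [0, 0, 0]],
    [[0.01, 0.036, 0], [0, 0, 0]],
    [[0.0045, 0.0175, 0], [0, 0, 0.05]],
    [[0, 0, 0], [0, 0, 0.12]],
    [[0, 0, 0], [0, 0, 0.12]],
    [[0, 0, 0], [0, 0, 0.12]],
    [[0, 0, 0], [0, 0, 0.12]],
    [[0, 0, 0], [0, 0, 0.12]],
    [[0, 0, 0], [0, 0, 0.12]],
    [[0, 0, 0], [0, 0, 0.12]]
  ]
}}

```text
time_s: 43.4
ee_pos: [0.5455, 0.1492, 0.2894]
tool_rot: [[-0.409, 0.913, -0.002], [0.913, 0.409, -0.0], [0.001, -0.002, -1.0]]
force: [-0.1, -0.5, -2.1]
finger_gap: 0.0277
gripper_force: 30.0
```

Emit:
{"method": "carry_out", "body": {
  "deltas": [
    [[0, 0, 0], [0, 0, 0.12]],
    [[0, 0, 0], [0, 0, 0.12]],
    [[0, 0, 0], [0, 0, 0.019]],
    [[0, 0, 0.02], [0, 0, 0]],
    [[0, 0, 0.025], [0, 0, 0]],
    [[0, 0, 0.015], [0, 0, 0]],
    [[0, 0, 0], [0, 0, 0]],
    [[0, 0, 0], [0, 0, 0]],
    [[0, 0, 0], [0, 0, 0]]
  ]
}}

```text
time_s: 44.15
ee_pos: [0.5467, 0.1489, 0.2314]
tool_rot: [[-0.169, 0.986, 0.001], [0.986, 0.169, 0.0], [0.0, 0.001, -1.0]]
force: [0.1, -0.1, -1.6]
finger_gap: 0.0276
gripper_force: 30.0
```

```bash
python3 m.py | grep -E "orange";python3 r.py | grep -E "tray"; python3 go.py 545.6 148.5 28.5 99.6
```

```text
scene orange 173 ztop 457.6 top ([499.9, 83.3], [66.0, 5.3], 4.6)
top orange 793 ztop 610.1 top ([307.9, 85.1], [28.9, 15.3], -88.9)
tray ([547.3, 141.8], [217.1, 144.0], 11.8)
tray ([554.7, 82.4], [209.1, 24.0], 6.2)
t 44.35 grasp [547.5 148.9  68.7] psi 99.65 gap 27.7 F [ 0.1 -0.5 -1.3] gf 30.0
shift old [-0.1 -1.6 40.2] turn [0.0025 0.0001 0.0009] shift new [-0.1 -1.5 40.2]
```

Emit:
{"method": "carry_out", "body": {
  "deltas": [
    [[0, 0, 0.015], [0, 0, 0]],
    [[0, 0, 0.012], [0, 0, 0]],
    [[0, 0, 0.006], [0, 0, 0]],
    [[0, 0, 0.004], [0, 0, 0]],
    [[0, 0, 0.002], [0, 0, 0]],
    [[0, 0, 0.001], [0, 0, 0]],
    [[0, 0, 0], [0, 0, 0]],
    [[0, 0, 0], [0, 0, 0]]
  ]
}}

```text
time_s: 45.02
ee_pos: [0.5466, 0.1488, 0.1917]
tool_rot: [[-0.167, 0.986, -0.0], [0.986, 0.167, -0.0], [-0.0, -0.0, -1.0]]
force: [-3.5, -0.9, 6.6]
finger_gap: 0.0277
gripper_force: 30.0
```

Emit:
{"method": "carry_out", "body": {
  "deltas": [
    [[0, 0, 0], [0, 0, 0]],
    [[0, 0, 0], [0, 0, 0]],
    [[0, 0, 0], [0, 0, 0]],
    [[0, 0, -0.01], [0, 0, 0]],
    [[0, 0, -0.025], [0, 0, 0]],
    [[0, 0, -0.035], [0, 0, 0]],
    [[0, 0, -0.02], [0, 0, 0]],
    [[0, 0, 0], [0, 0, 0]],
    [[0, 0, 0], [0, 0, 0]]
  ],
  "jaw": 0.42
}}

```text
time_s: 45.77
ee_pos: [0.5473, 0.1488, 0.2831]
tool_rot: [[-0.167, 0.986, 0.004], [0.986, 0.167, 0.001], [-0.0, 0.004, -1.0]]
force: [0.1, 0.2, -0.8]
finger_gap: 0.0363
gripper_force: 0.0
```

```bash
python3 m.py | grep -E "orange|black|brown|green";python3 r.py | grep -E "tray"; python3 go.py 650.5 -102.8 80 107
```

```text
scene black 55 ztop 37.9 top ([503.2, 112.5], [31.2, 13.8], -81.4)
scene brown 343 ztop 38.5 top ([549.4, 147.5], [81.4, 31.0], -78.2)
scene green 394 ztop 32.9 top ([653.3, -101.3], [68.1, 31.9], -74.6)
scene orange 166 ztop 56.1 top ([564.6, 36.5], [49.0, 15.3], 13.2)
top black 21 ztop 38.9 top ([466.8, -247.0], [31.4, 1.5], -16.3)
top brown 16 ztop 45.8 top ([591.5, -312.8], [24.8, 0.6], 76.6)
top green 223 ztop 34.1 top ([647.8, -103.4], [61.8, 24.0], -71.5)
top orange 747 ztop 624.2 top ([308.1, 84.5], [30.3, 16.4], -88.0)
tray ([548.2, 143.0], [214.1, 149.6], 9.3)
tray ([554.4, 83.1], [208.6, 25.1], 5.5)
t 45.97 grasp [545.3 148.5 115.7] psi 99.63 gap 36.5 F [-0.1 -0.2 -0.8] gf 0.0
shift old [-265.4   61.4   35.5] turn [-0.0028 -0.0003 -0.1287] shift new [-271.1   26.7   35.7]
```

Emit:
{"method": "carry_out", "body": {
  "deltas": [
    [[-0.02, 0.0046, 0], [0, 0, 0]],
    [[-0.037, 0.0086, 0], [0, 0, 0]],
    [[-0.037, 0.0086, 0], [0, 0, 0]],
    [[-0.037, 0.0086, 0], [0, 0, 0]],
    [[-0.037, 0.0086, 0], [0, 0, 0]],
    [[-0.037, 0.0086, 0], [0, 0, 0]],
    [[-0.037, 0.0086, 0], [0, 0, 0]],
    [[-0.0235, 0.0055, 0], [0, 0, -0.06]],
    [[0, 0, 0.01], [0, 0, -0.069]],
    [[0, 0, 0.022], [0, 0, 0]],
    [[0, 0, 0.022], [0, 0, 0]],
    [[0, 0, 0.017], [0, 0, 0]],
    [[0, 0, 0.011], [0, 0, 0]],
    [[0, 0, 0.007], [0, 0, 0]],
    [[0, 0, 0.004], [0, 0, 0]],
    [[0, 0, 0.002], [0, 0, 0]],
    [[0, 0, 0], [0, 0, 0]]
  ],
  "jaw": 0.65
}}

```text
time_s: 47.38
ee_pos: [0.6519, -0.1027, 0.186]
tool_rot: [[-0.293, 0.956, 0.0], [0.956, 0.293, -0.0], [-0.0, 0.0, -1.0]]
force: [-0.5, -0.7, -0.9]
finger_gap: 0.057
gripper_force: 0.0
```

Emit:
{"method": "carry_out", "body": {
  "deltas": [
    [[0, 0, 0], [0, 0, 0]],
    [[0, 0, 0], [0, 0, 0]],
    [[0, 0, 0], [0, 0, 0]],
    [[0, 0, 0], [0, 0, 0]],
    [[0, 0, 0], [0, 0, 0]],
    [[0, 0, 0], [0, 0, 0]],
    [[0, 0, 0], [0, 0, 0]],
    [[0, 0, 0], [0, 0, 0]],
    [[0, 0, 0], [0, 0, 0]]
  ],
  "jaw": 0
}}

```text
time_s: 48.13
ee_pos: [0.6518, -0.1028, 0.1861]
tool_rot: [[-0.293, 0.956, 0.0], [0.956, 0.293, -0.0], [-0.0, 0.0, -1.0]]
force: [-1.4, 0.0, 3.5]
finger_gap: 0.0283
gripper_force: 30.0
```

```bash
python3 go.py 650.5 -102.8 21 107
```

```text
t 48.13 grasp [ 651.8 -102.8   22.6] psi 107.02 gap 28.3 F [-1.4  0.   3.5] gf 30.0
shift old [ 0.4 -1.2  1.6] turn [0.0001 0.0001 0.0003] shift new [ 0.4 -1.2  1.6]
```

Emit:
{"method": "carry_out", "body": {
  "deltas": [
    [[0, 0, -0.005], [0, 0, 0]],
    [[0, 0, -0.015], [0, 0, 0]],
    [[0, 0, -0.03], [0, 0, 0]],
    [[0, 0, -0.035], [0, 0, 0]],
    [[0, 0, -0.018], [0, 0, -0.06]],
    [[0, 0, 0], [0, 0, -0.12]],
    [[0, 0, 0], [0, 0, -0.12]],
    [[0, 0, 0], [0, 0, -0.12]],
    [[0, 0, 0], [0, 0, -0.12]],
    [[0, 0, 0], [0, 0, -0.12]],
    [[0, 0, 0], [0, 0, -0.12]],
    [[0, 0, 0], [0, 0, -0.12]],
    [[0, 0, 0], [0, 0, -0.12]],
    [[0, 0, 0], [0, 0, 0]],
    [[0, 0, 0], [0, 0, 0]]
  ]
}}

```text
time_s: 49.38
ee_pos: [0.6517, -0.1027, 0.2895]
tool_rot: [[-0.967, 0.255, 0.001], [0.255, 0.967, -0.0], [-0.001, 0.0, -1.0]]
force: [0.7, -0.1, -0.9]
finger_gap: 0.0274
gripper_force: 30.0
```

```bash
python3 go.py 552.8 -298.5 120 165.5; python3 m.py | grep -E "yellow|red"
```

```text
t 49.38 grasp [ 651.8 -102.7  126. ] psi 165.25 gap 27.4 F [ 0.7 -0.1 -0.9] gf 30.0
shift old [  45.8 -214.5    6. ] turn [ 0.      0.0006 -0.0043] shift new [  46.7 -214.3    6. ]
scene red 94 ztop 49.1 top ([601.3, -309.2], [42.2, 16.3], 73.8)
scene yellow 224 ztop 97.6 top ([461.3, -274.6], [32.2, 18.7], 77.5)
top red 72 ztop 49.7 top ([598.5, -312.1], [37.5, 12.5], 74.2)
top yellow 120 ztop 98.9 top ([459.6, -275.6], [34.3, 16.0], 75.8)
```

Emit:
{"method": "carry_out", "body": {
  "deltas": [
    [[0.005, -0.022, 0], [0, 0, -0.004]],
    [[0.008, -0.0375, 0], [0, 0, 0]],
    [[0.008, -0.0375, 0], [0, 0, 0]],
    [[0.008, -0.0375, 0], [0, 0, 0]],
    [[0.008, -0.0375, 0], [0, 0, 0]],
    [[0.006, -0.028, 0], [0, 0, 0]],
    [[0.003, -0.0145, 0], [0, 0, 0]],
    [[0, 0, 0.02], [0, 0, 0]],
    [[0, 0, 0.025], [0, 0, 0]],
    [[0, 0, 0.018], [0, 0, 0]],
    [[0, 0, 0.012], [0, 0, 0]],
    [[0, 0, 0.007], [0, 0, 0]],
    [[0, 0, 0.004], [0, 0, 0]],
    [[0, 0, 0.002], [0, 0, 0]],
    [[0, 0, 0], [0, 0, 0]],
    [[0, 0, 0], [0, 0, 0]],
    [[0, 0, 0], [0, 0, 0]]
  ]
}}

```text
time_s: 50.9
ee_pos: [0.5545, -0.2994, 0.202]
tool_rot: [[-0.969, 0.247, 0.002], [0.247, 0.969, -0.001], [-0.002, -0.001, -1.0]]
force: [0.8, -0.2, -1.6]
finger_gap: 0.0276
gripper_force: 30.0
```

```bash
python3 go.py 552.8 -298.5 33 165.5; python3 m.py | grep -E "green"
```

```text
t 50.9 grasp [ 554.8 -299.6   38.5] psi 165.69 gap 27.6 F [ 0.8 -0.2 -1.6] gf 30.0
shift old [1.9 0.5 5.5] turn [-0.0007  0.0019  0.0033] shift new [1.9 0.4 5.5]
scene green 206 ztop 49.1 top ([567.9, -301.7], [44.8, 27.4], -10.5)
top green none
```

Emit:
{"method": "carry_out", "body": {
  "deltas": [
    [[0.001, 0, 0.002], [0, 0, 0]],
    [[0, 0, 0.002], [0, 0, 0]],
    [[0, 0, 0.001], [0, 0, 0]],
    [[0, 0, 0], [0, 0, 0]],
    [[0, 0, 0], [0, 0, 0]]
  ]
}}

```text
time_s: 51.42
ee_pos: [0.553, -0.299, 0.1961]
tool_rot: [[-0.969, 0.247, -0.0], [0.247, 0.969, -0.0], [0.0, -0.0, -1.0]]
force: [-1.9, 1.0, 2.9]
finger_gap: 0.0278
gripper_force: 30.0
```

Emit:
{"method": "carry_out", "body": {
  "deltas": [
    [[0, 0, 0], [0, 0, 0]],
    [[0, 0, 0], [0, 0, 0]],
    [[0, 0, 0], [0, 0, 0]],
    [[0, 0, -0.01], [0, 0, 0]],
    [[0, 0, -0.025], [0, 0, 0]],
    [[0, 0, -0.035], [0, 0, 0]],
    [[0, 0, -0.03], [0, 0, 0]],
    [[0, 0, -0.01], [0, 0, 0]],
    [[0, 0, 0], [0, 0, 0]],
    [[0, 0, 0], [0, 0, 0]]
  ],
  "jaw": 0.45
}}

```text
time_s: 52.25
ee_pos: [0.5531, -0.2989, 0.3063]
tool_rot: [[-0.969, 0.247, 0.001], [0.247, 0.969, -0.001], [-0.001, -0.001, -1.0]]
force: [0.3, -0.1, -0.6]
finger_gap: 0.0396
gripper_force: 0.0
```

```bash
python3 m.py | grep -E "green|red"; python3 go.py 461.2 -274.8 120 75.6
```

```text
scene green 299 ztop 43.5 top ([553.2, -297.6], [70.7, 27.5], -13.8)
scene red 99 ztop 49.5 top ([600.1, -309.9], [41.8, 15.2], 76.7)
top green 86 ztop 44.3 top ([529.2, -294.0], [26.7, 19.7], 78.9)
top red none
t 52.35 grasp [ 551.9 -298.1  140.2] psi 165.69 gap 39.4 F [-0.6  0.2 -0.7] gf 0.0
shift old [94.1  0.3 20.5] turn [-1.4000e-03 -3.3000e-03  1.5723e+00] shift new [  0.2 -94.2  20.2]
```

Emit:
{"method": "carry_out", "body": {
  "deltas": [
    [[0.028, 0, 0], [0, 0, 0]],
    [[0.038, 0, 0], [0, 0, 0]],
    [[0.0285, 0, 0], [0, 0, 0.108]],
    [[0, 0, 0], [0, 0, 0.122]],
    [[0, 0, 0], [0, 0, 0.122]],
    [[0, 0, 0], [0, 0, 0.122]],
    [[0, 0, 0], [0, 0, 0.122]],
    [[0, 0, 0], [0, 0, 0.122]],
    [[0, 0, 0], [0, 0, 0.122]],
    [[0, 0, 0], [0, 0, 0.122]],
    [[0, 0, 0], [0, 0, 0.122]],
    [[0, 0, 0], [0, 0, 0.122]],
    [[0, 0, 0], [0, 0, 0.122]],
    [[0, 0, 0], [0, 0, 0.122]],
    [[0, 0, 0], [0, 0, 0.122]],
    [[0, 0, 0], [0, 0, 0]],
    [[0, 0, 0], [0, 0, 0]],
    [[0, 0, 0], [0, 0, 0]]
  ],
  "jaw": 0.7
}}

```text
time_s: 53.85
ee_pos: [0.4612, -0.2753, 0.3045]
tool_rot: [[0.245, 0.97, -0.002], [0.97, -0.245, 0.001], [0.001, -0.002, -1.0]]
force: [0.4, -0.1, -0.1]
finger_gap: 0.0611
gripper_force: 0.0
```

```bash
python3 go.py 461 -274.8 78 75.6
```

```text
t 53.85 grasp [ 460.9 -275.1  141. ] psi 75.82 gap 61.1 F [ 0.4 -0.1 -0.1] gf 0.0
shift old [ 0.4 -0.2 63. ] turn [-0.002  -0.0009  0.0039] shift new [ 0.5 -0.3 63. ]
```

Emit:
{"method": "carry_out", "body": {
  "deltas": [
    [[0, 0, 0.015], [0, 0, 0.004]],
    [[0, 0, 0.022], [0, 0, 0]],
    [[0, 0, 0.014], [0, 0, 0]],
    [[0, 0, 0.008], [0, 0, 0]],
    [[0, 0, 0.004], [0, 0, 0]],
    [[0, 0, 0], [0, 0, 0]]
  ]
}}

```text
time_s: 54.35
ee_pos: [0.4612, -0.2754, 0.2418]
tool_rot: [[0.251, 0.968, -0.001], [0.968, -0.251, 0.001], [0.001, -0.002, -1.0]]
force: [0.1, 0.3, -0.0]
finger_gap: 0.0611
gripper_force: 0.0
```

Emit:
{"method": "carry_out", "body": {
  "deltas": [
    [[0, 0, 0], [0, 0, 0]],
    [[0, 0, 0], [0, 0, 0]],
    [[0, 0, 0], [0, 0, 0]],
    [[0, 0, 0], [0, 0, 0]],
    [[0, 0, 0], [0, 0, 0]],
    [[0, 0, 0], [0, 0, 0]],
    [[0, 0, 0], [0, 0, 0]],
    [[0, 0, 0], [0, 0, 0]],
    [[0, 0, 0], [0, 0, 0]],
    [[0, 0, 0], [0, 0, 0]]
  ],
  "jaw": 0
}}

```text
time_s: 55.18
ee_pos: [0.4614, -0.2756, 0.2428]
tool_rot: [[0.252, 0.968, -0.0], [0.968, -0.252, -0.0], [-0.0, -0.0, -1.0]]
force: [-0.6, 1.2, 2.0]
finger_gap: 0.0155
gripper_force: 30.0
```

Emit:
{"method": "carry_out", "body": {
  "deltas": [
    [[0, 0.002, 0], [0, 0, 0]],
    [[0, 0.004, 0], [0, 0, 0]],
    [[0, 0.004, 0], [0, 0, 0]],
    [[0, 0.004, 0], [0, 0, 0]],
    [[0, 0.004, 0], [0, 0, 0]],
    [[0, 0.004, 0], [0, 0, 0]],
    [[0, 0.004, 0], [0, 0, 0]],
    [[0, 0.004, 0], [0, 0, 0]],
    [[0, 0.004, 0], [0, 0, 0]],
    [[0, 0.004, 0], [0, 0, 0]],
    [[0, 0.004, 0], [0, 0, 0]],
    [[0, 0.003, 0], [0, 0, 0]],
    [[0, 0.003, 0], [0, 0, 0]],
    [[0, 0.003, 0], [0, 0, 0]],
    [[0, 0.002, 0], [0, 0, 0]],
    [[0, 0, 0], [0, 0, 0]],
    [[0, 0, 0], [0, 0, 0]],
    [[0, 0, 0], [0, 0, 0]]
  ]
}}

```text
time_s: 56.68
ee_pos: [0.5131, -0.2887, 0.2428]
tool_rot: [[0.252, 0.968, 0.001], [0.968, -0.252, 0.0], [0.0, 0.001, -1.0]]
force: [1.1, 4.7, 3.1]
finger_gap: 0.0159
gripper_force: 30.0
```

```bash
python3 go.py 461 -274.8 78 75.6; python3 m.py | grep -E "red|green|orange"
```

```text
t 56.68 grasp [ 513.2 -288.7   79.3] psi 75.39 gap 15.9 F [1.1 4.7 3.1] gf 30.0
shift old [  0.4 -53.9   1.3] turn [ 0.0006 -0.0004 -0.0036] shift new [  0.6 -53.9   1.3]
scene green 256 ztop 43.4 top ([561.3, -299.5], [60.9, 27.5], -14.7)
scene red 84 ztop 49.3 top ([602.1, -309.7], [42.8, 14.4], 75.2)
scene orange 166 ztop 56.1 top ([567.1, 37.6], [49.5, 14.2], 11.3)
top green 20 ztop 42.9 top ([584.9, -297.2], [22.0, 5.7], -16.7)
top red 23 ztop 50.1 top ([603.5, -297.5], [11.5, 10.5], -3.2)
top orange 1059 ztop 638.1 top ([308.6, -85.9], [49.0, 17.2], 89.9)
```

Emit:
{"method": "carry_out", "body": {
  "deltas": [
    [[0, 0.002, 0], [0, 0, 0]],
    [[0, 0.002, 0], [0, 0, 0]],
    [[0, 0.0015, 0], [0, 0, 0]],
    [[0, 0, 0], [0, 0, 0]],
    [[0, 0, 0], [0, 0, 0]],
    [[0, 0, 0], [0, 0, 0]]
  ]
}}

```text
time_s: 57.28
ee_pos: [0.5178, -0.29, 0.2428]
tool_rot: [[0.252, 0.968, -0.001], [0.968, -0.252, 0.001], [0.001, -0.002, -1.0]]
force: [-3.4, 5.6, 6.8]
finger_gap: 0.0158
gripper_force: 30.0
```

```bash
python3 go.py 461 -274.8 78 75.6; python3 m.py | grep -E "red|green"
```

```text
t 57.28 grasp [ 517.5 -289.8   79.3] psi 75.39 gap 15.8 F [-3.4  5.6  6.8] gf 30.0
shift old [  0.4 -58.8   1.4] turn [-0.0016 -0.0007 -0.0036] shift new [  0.6 -58.8   1.3]
scene green 254 ztop 43.3 top ([565.8, -300.6], [59.9, 27.2], -13.9)
scene red 59 ztop 49.7 top ([607.0, -311.3], [42.4, 13.8], 74.5)
top green 16 ztop 43.5 top ([589.2, -298.6], [16.6, 5.1], -12.9)
top red 25 ztop 49.7 top ([609.0, -299.3], [13.3, 10.8], 86.7)
```

Green pushes the anvil back about 6 mm as well. Opening fully, then fetching the bar.

Emit:
{"method": "carry_out", "body": {
  "deltas": [
    [[0, -0.003, 0], [0, 0, 0]],
    [[0, -0.005, 0], [0, 0, 0]],
    [[0, -0.006, 0], [0, 0, 0]],
    [[0, -0.007, 0], [0, 0, 0]],
    [[0, -0.007, 0], [0, 0, 0]],
    [[0, -0.007, 0], [0, 0, 0]],
    [[0, -0.007, 0], [0, 0, 0]],
    [[0, -0.006, 0], [0, 0, 0]],
    [[0, -0.005, 0], [0, 0, 0]],
    [[0, -0.003, 0], [0, 0, 0]],
    [[0, -0.002, 0], [0, 0, 0]],
    [[0, -0.001, 0], [0, 0, 0]],
    [[0, -0.0005, 0], [0, 0, 0]],
    [[0, 0, 0], [0, 0, 0]],
    [[0, 0, 0], [0, 0, 0]]
  ]
}}

```text
time_s: 58.63
ee_pos: [0.4607, -0.2754, 0.2428]
tool_rot: [[0.252, 0.968, 0.001], [0.968, -0.252, -0.0], [-0.0, 0.001, -1.0]]
force: [4.0, 3.5, 2.4]
finger_gap: 0.0156
gripper_force: 30.0
```

Emit:
{"method": "carry_out", "body": {
  "deltas": [
    [[0, 0, 0], [0, 0, 0]],
    [[0, 0, 0], [0, 0, 0]],
    [[0, 0, 0], [0, 0, 0]],
    [[0, 0, 0], [0, 0, 0]],
    [[0, 0, -0.01], [0, 0, 0]],
    [[0, 0, -0.025], [0, 0, 0]],
    [[0, 0, -0.025], [0, 0, 0]],
    [[0, 0, -0.01], [0, 0, -0.12]],
    [[0, 0, 0], [0, 0, -0.12]],
    [[0, 0, 0], [0, 0, -0.12]],
    [[0, 0, 0], [0, 0, -0.12]],
    [[0, 0, 0], [0, 0, -0.12]],
    [[0, 0, 0], [0, 0, -0.12]],
    [[0, 0, 0], [0, 0, -0.12]],
    [[0, 0, 0], [0, 0, -0.12]],
    [[0, 0, 0], [0, 0, -0.12]],
    [[0, 0, 0], [0, 0, -0.12]],
    [[0, 0, 0], [0, 0, -0.12]],
    [[0, 0, 0], [0, 0, -0.12]],
    [[0, 0, 0], [0, 0, -0.12]]
  ],
  "jaw": 0.7
}}

```text
time_s: 60.3
ee_pos: [0.4604, -0.2755, 0.3135]
tool_rot: [[-0.966, 0.257, 0.0], [0.257, 0.966, -0.001], [-0.0, -0.0, -1.0]]
force: [0.6, 0.0, -0.6]
finger_gap: 0.0607
gripper_force: 0.0
```

```bash
python3 m.py | grep -E "red|green|yellow"; python3 go.py 560 -300.3 33 165.6
```

```text
scene green 269 ztop 43.0 top ([557.9, -298.6], [63.0, 27.1], -13.7)
scene red 93 ztop 49.4 top ([601.7, -310.2], [42.5, 14.9], 72.8)
scene yellow 222 ztop 97.9 top ([462.1, -274.8], [32.9, 18.3], 74.6)
top green 280 ztop 43.9 top ([559.5, -301.1], [66.1, 27.8], -12.7)
top red 76 ztop 49.7 top ([599.4, -312.0], [41.0, 12.2], 77.0)
top yellow 41 ztop 102.5 top ([458.4, -282.4], [14.9, 11.8], 89.5)
t 60.4 grasp [ 460.5 -275.5  149.9] psi 164.84 gap 60.9 F [-0.5  0.5  0.6] gf 0.0
shift old [-102.5    2.1  117. ] turn [-0.0005  0.0004 -0.0133] shift new [-102.6    0.7  116.9]
```

Emit:
{"method": "carry_out", "body": {
  "deltas": [
    [[-0.028, 0.001, 0], [0, 0, -0.013]],
    [[-0.038, 0, 0], [0, 0, 0]],
    [[-0.028, 0, 0.01], [0, 0, 0]],
    [[-0.0085, 0, 0.025], [0, 0, 0]],
    [[0, 0, 0.03], [0, 0, 0]],
    [[0, 0, 0.022], [0, 0, 0]],
    [[0, 0, 0.014], [0, 0, 0]],
    [[0, 0, 0.009], [0, 0, 0]],
    [[0, 0, 0.005], [0, 0, 0]],
    [[0, 0, 0.002], [0, 0, 0]],
    [[0, 0, 0], [0, 0, 0]],
    [[0, 0, 0], [0, 0, 0]]
  ],
  "jaw": 0.45
}}

```text
time_s: 61.4
ee_pos: [0.5605, -0.3008, 0.1973]
tool_rot: [[-0.968, 0.251, 0.002], [0.251, 0.968, -0.001], [-0.002, -0.001, -1.0]]
force: [-0.5, 1.7, 0.2]
finger_gap: 0.0392
gripper_force: 0.0
```

Emit:
{"method": "carry_out", "body": {
  "deltas": [
    [[0, 0, 0], [0, 0, 0]],
    [[0, 0, 0], [0, 0, 0]],
    [[0, 0, 0], [0, 0, 0]],
    [[0, 0, 0], [0, 0, 0]],
    [[0, 0, 0], [0, 0, 0]],
    [[0, 0, 0], [0, 0, 0]]
  ],
  "jaw": 0
}}

```text
time_s: 61.9
ee_pos: [0.5602, -0.3006, 0.1967]
tool_rot: [[-0.968, 0.25, 0.001], [0.25, 0.968, -0.001], [-0.001, -0.0, -1.0]]
force: [-2.0, 1.3, 5.5]
finger_gap: 0.0276
gripper_force: 30.0
```

Emit:
{"method": "carry_out", "body": {
  "deltas": [
    [[0, 0, -0.005], [0, 0, 0]],
    [[0, 0, -0.015], [0, 0, 0]],
    [[0, 0, -0.03], [0, 0, 0]],
    [[0, 0, -0.03], [0, 0, 0]],
    [[0, 0, -0.015], [0, 0, 0]],
    [[0, 0, 0], [0, 0, 0]],
    [[0, 0, 0], [0, 0, 0]]
  ]
}}

```text
time_s: 62.48
ee_pos: [0.5601, -0.3005, 0.2922]
tool_rot: [[-0.968, 0.25, 0.002], [0.25, 0.968, -0.001], [-0.002, -0.001, -1.0]]
force: [-0.4, -0.1, -2.3]
finger_gap: 0.0279
gripper_force: 30.0
```

```bash
python3 r.py | grep -E "tray"; python3 m.py | grep -E "black|brown|orange"; python3 go.py 602.5 158 124 99.6
python3 - <<'E'
from h import *
p,W=cloud("top");cv2.imwrite('pics/c.png',cv2.resize(p[150:350,110:510,::-1],None,fx=2,fy=2))
E
```

```text
tray ([545.9, 145.0], [216.7, 147.4], 8.1)
tray ([545.5, 141.7], [210.0, 144.0], 9.4)
scene black 133 ztop 38.6 top ([491.9, 139.8], [70.7, 28.5], -80.7)
scene brown 333 ztop 38.3 top ([546.0, 171.1], [80.2, 30.4], -79.5)
scene orange 169 ztop 56.6 top ([566.2, 37.2], [50.4, 14.2], 9.3)
top black 332 ztop 39.0 top ([488.3, 135.5], [86.3, 24.6], -80.3)
top brown none
top orange 1559 ztop 663.4 top ([310.8, -76.8], [56.1, 21.6], 89.9)
t 62.68 grasp [ 558.6 -299.5  124.9] psi 165.52 gap 27.4 F [-0.7 -0.2 -1.6] gf 30.0
shift old [ 72.5 454.1   1.9] turn [-9.0000e-04 -4.1000e-03  1.1504e+00] shift new [444.2 119.1   0.9]
```

View pics/c.png

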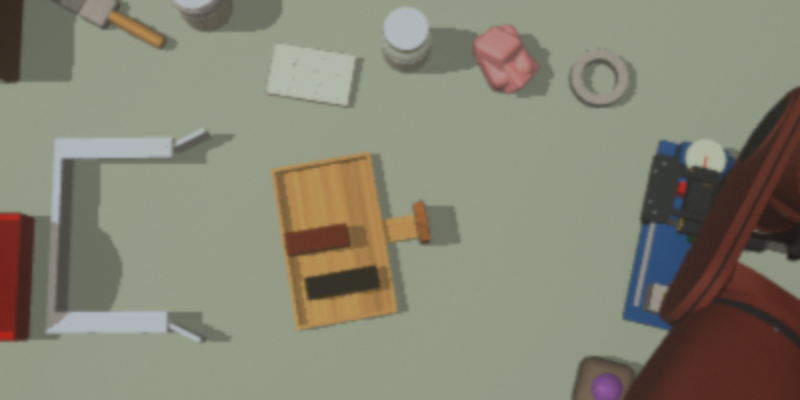

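The brown bar has been knocked about 23 mm forward in the tray (crop (318,240)), up against the front wall; black at (342,283) is fine and the tray has not moved. The green slot is still free, so I continue.

Emit:
{"method": "carry_out", "body": {
  "deltas": [
    [[0.003, 0.018, 0], [0, 0, 0]],
    [[0.0062, 0.038, 0], [0, 0, 0]],
    [[0.0062, 0.038, 0], [0, 0, 0]],
    [[0.0062, 0.038, 0], [0, 0, 0]],
    [[0.0062, 0.038, 0], [0, 0, 0]],
    [[0.0062, 0.038, 0], [0, 0, 0]],
    [[0.0062, 0.038, 0], [0, 0, 0]],
    [[0.0062, 0.038, 0], [0, 0, 0]],
    [[0.0062, 0.038, 0], [0, 0, 0]],
    [[0.0062, 0.038, 0], [0, 0, 0]],
    [[0.0062, 0.038, 0], [0, 0, 0]],
    [[0.0062, 0.038, 0], [0, 0, 0]],
    [[0.003, 0.02, 0], [0, 0, 0.05]],
    [[0, 0, 0], [0, 0, 0.12]],
    [[0, 0, 0], [0, 0, 0.12]],
    [[0, 0, 0], [0, 0, 0.12]],
    [[0, 0, 0], [0, 0, 0.12]],
    [[0, 0, 0], [0, 0, 0.12]],
    [[0, 0, 0], [0, 0, 0.12]],
    [[0, 0, 0], [0, 0, 0.12]]
  ]
}}

```text
time_s: 64.4
ee_pos: [0.6017, 0.1597, 0.2893]
tool_rot: [[-0.41, 0.912, -0.002], [0.912, 0.41, -0.0], [0.001, -0.002, -1.0]]
force: [0.3, -0.2, -1.1]
finger_gap: 0.028
gripper_force: 30.0
```

Emit:
{"method": "carry_out", "body": {
  "deltas": [
    [[0, 0, 0], [0, 0, 0.12]],
    [[0, 0, 0], [0, 0, 0.12]],
    [[0, 0, 0], [0, 0, 0.02]],
    [[0, 0, 0.02], [0, 0, 0]],
    [[0, 0, 0.025], [0, 0, 0]],
    [[0, 0, 0.015], [0, 0, 0]],
    [[0, 0, 0], [0, 0, 0]],
    [[0, 0, 0], [0, 0, 0]],
    [[0, 0, 0], [0, 0, 0]]
  ]
}}

```text
time_s: 65.15
ee_pos: [0.6025, 0.1598, 0.2314]
tool_rot: [[-0.168, 0.986, 0.001], [0.986, 0.168, 0.0], [0.0, 0.001, -1.0]]
force: [0.1, -0.1, -1.5]
finger_gap: 0.0281
gripper_force: 30.0
```

```bash
python3 go.py 604.8 158.2 28.5 99.6; python3 m.py | grep -E "brown|green"
```

```text
t 65.15 grasp [602.6 159.8  67.9] psi 99.69 gap 28.1 F [ 0.1 -0.1 -1.5] gf 30.0
shift old [-1.9  1.9 39.4] turn [ 0.0007 -0.      0.0016] shift new [-1.9  2.  39.4]
scene brown 173 ztop 38.3 top ([548.8, 155.3], [50.7, 29.1], -82.6)
scene green 29 ztop 59.0 top ([612.8, 131.3], [31.1, 15.4], 43.3)
top brown 33 ztop 39.0 top ([538.5, 198.1], [23.1, 12.4], 10.2)
top green none
```

Emit:
{"method": "carry_out", "body": {
  "deltas": [
    [[-0.001, 0.001, 0.015], [0, 0, 0]],
    [[-0.001, 0.001, 0.012], [0, 0, 0]],
    [[0, 0, 0.006], [0, 0, 0]],
    [[0, 0, 0.004], [0, 0, 0]],
    [[0, 0, 0.002], [0, 0, 0]],
    [[0, 0, 0.001], [0, 0, 0]],
    [[0, 0, 0], [0, 0, 0]],
    [[0, 0, 0], [0, 0, 0]]
  ]
}}

```text
time_s: 65.92
ee_pos: [0.6043, 0.1581, 0.1916]
tool_rot: [[-0.167, 0.986, -0.001], [0.986, 0.167, -0.0], [-0.0, -0.002, -1.0]]
force: [-6.2, -0.7, 8.6]
finger_gap: 0.0275
gripper_force: 30.0
```

Emit:
{"method": "carry_out", "body": {
  "deltas": [
    [[0, 0, 0], [0, 0, 0]],
    [[0, 0, 0], [0, 0, 0]],
    [[0, 0, 0], [0, 0, 0]],
    [[0, 0, -0.01], [0, 0, 0]],
    [[0, 0, -0.025], [0, 0, 0]],
    [[0, 0, -0.035], [0, 0, 0]],
    [[0, 0, -0.025], [0, 0, 0]],
    [[-0.02, 0, -0.01], [0, 0, 0]],
    [[-0.036, -0.015, 0], [0, 0, 0]],
    [[-0.036, -0.015, 0], [0, 0, 0]],
    [[-0.02, -0.01, 0], [0, 0, 0]],
    [[0, 0, 0], [0, 0, 0]],
    [[0, 0, 0], [0, 0, 0]]
  ],
  "jaw": 0.42
}}

```text
time_s: 67.0
ee_pos: [0.5837, 0.0398, 0.2965]
tool_rot: [[-0.165, 0.986, 0.001], [0.986, 0.165, 0.0], [0.0, 0.001, -1.0]]
force: [-0.1, 0.4, -0.6]
finger_gap: 0.0361
gripper_force: 0.0
```

```bash
python3 m.py | grep -E "brown|green|black|orange"; python3 r.py|grep tray; python3 go.py 565 36 100 99.6;python3 - <<'E'
from h import *
p,W=cloud("scene");cv2.imwrite('pics/d.png',cv2.resize(p[170:290,270:430,::-1],None,fx=4,fy=4))
E
```

```text
scene black 8 ztop 14.7 top ([499.5, 95.2], [24.9, 4.0], 0.0)
scene brown 117 ztop 36.4 top ([558.0, 174.7], [80.7, 14.7], -67.9)
scene green 329 ztop 38.7 top ([606.6, 155.9], [68.2, 31.1], -79.3)
scene orange 168 ztop 56.3 top ([565.7, 36.8], [49.9, 16.2], 8.9)
top black 127 ztop 38.4 top ([483.9, 162.2], [33.6, 24.8], -80.4)
top brown 173 ztop 39.1 top ([542.0, 171.4], [63.6, 22.7], -77.4)
top green 159 ztop 38.8 top ([601.7, 160.2], [47.8, 22.4], -82.0)
top orange 4759 ztop 641.6 top ([312.9, 55.2], [89.6, 27.6], 87.8)
tray ([547.2, 144.8], [213.4, 150.1], 9.9)
tray ([541.9, 166.4], [211.0, 94.3], 9.1)
t 67.2 grasp [584.   42.1 132.4] psi 99.7 gap 36.5 F [-0.5  0.3 -0. ] gf 0.0
shift old [ -2.7 -19.7  32.4] turn [ 0.0004 -0.0002  0.0017] shift new [ -2.8 -19.7  32.4]
```

View pics/d.png

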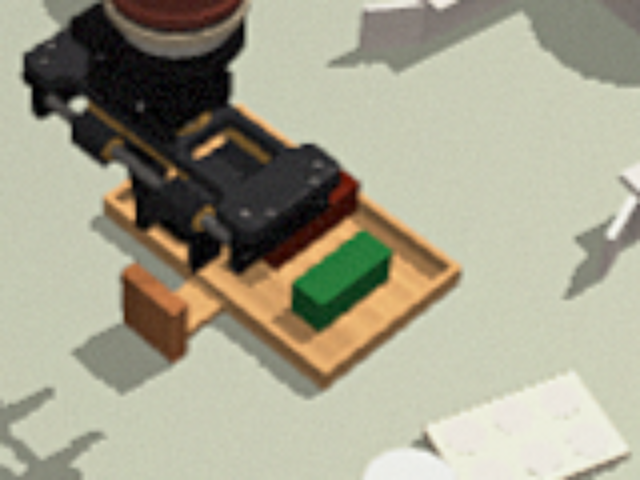

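Emit:
{"method": "carry_out", "body": {
  "deltas": [
    [[-0.0065, -0.0197, 0], [0, 0, 0]],
    [[0, 0, 0], [0, 0, 0.12]],
    [[0, 0, 0], [0, 0, 0.121]],
    [[0, 0, 0], [0, 0, 0.121]],
    [[0, 0, 0], [0, 0, 0.121]],
    [[0, 0, 0], [0, 0, 0.121]],
    [[0, 0, 0], [0, 0, 0.121]],
    [[0, 0, 0], [0, 0, 0.121]],
    [[0, 0, 0], [0, 0, 0.121]],
    [[0, 0, 0], [0, 0, 0.121]],
    [[0, 0, 0], [0, 0, 0.121]],
    [[0, 0, 0], [0, 0, 0.121]],
    [[0, 0, 0], [0, 0, 0.121]],
    [[0, 0, 0], [0, 0, 0.121]],
    [[0, 0, 0], [0, 0, 0]],
    [[0, 0, 0], [0, 0, 0]]
  ],
  "jaw": 0.42
}}

```text
time_s: 68.58
ee_pos: [0.5655, 0.032, 0.2957]
tool_rot: [[0.985, 0.171, -0.0], [0.171, -0.985, 0.0], [-0.0, -0.0, -1.0]]
force: [-0.1, -1.1, 0.6]
finger_gap: 0.0365
gripper_force: 0.0
```

```bash
python3 m.py | grep -E "brown|green|black|orange"; python3 go.py 565.5 36.2 40 9.5;python3 - <<'E'
from h import *
p,W=cloud("top");a=cv2.resize(p[200:340,210:360,::-1],None,fx=2.6,fy=2.6)
p,W2=cloud("scene");b=cv2.resize(p[180:280,270:400,::-1],(400,364));b=b[:364]
cv2.imwrite('pics/e.png',np.hstack([a[:364],b]))
for w,(P,Q) in (('top',(p,W)),('scene',(p,W2))):
  pass
M,(x,y,z)=masks(p,W2);q=W2[big(M['brown'])&(W2[...,2]>.033)];A=np.c_[q[:,:2],np.ones(len(q))];print('brown plane',np.linalg.lstsq(A,q[:,2],rcond=None)[0].round(3),len(q))
E
```

```text
scene black 97 ztop 38.5 top ([494.1, 136.1], [61.1, 24.6], -78.6)
scene brown 343 ztop 38.2 top ([546.7, 169.9], [82.0, 30.5], -81.8)
scene green 328 ztop 38.1 top ([605.9, 156.8], [68.8, 29.3], -80.3)
scene orange 172 ztop 56.4 top ([566.2, 36.7], [50.9, 15.3], 7.0)
top black 188 ztop 38.1 top ([485.1, 154.8], [48.6, 24.9], -80.9)
top brown 190 ztop 38.6 top ([542.9, 169.1], [68.6, 23.1], -80.3)
top green 135 ztop 39.0 top ([601.5, 164.0], [39.8, 22.0], -83.1)
top orange 4212 ztop 635.3 top ([312.7, 53.3], [93.1, 25.5], 89.8)
t 68.68 grasp [565.4  31.8 132.2] psi 9.79 gap 36.2 F [ 0.3 -0.7 -0. ] gf 0.0
shift old [ 0.8 -4.4 92.2] turn [-0.0001  0.0002  0.0051] shift new [ 0.8 -4.4 92.2]
brown plane [ 0.025 -0.003  0.023] 229
```

View pics/e.png

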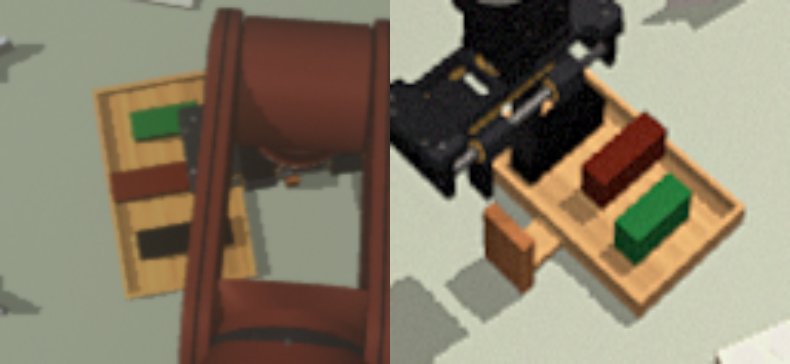

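All three bars lie flat and side by side in the tray; brown (left half, 150,183) just touches the front wall on the inside. Gripping the handle.

Emit:
{"method": "carry_out", "body": {
  "deltas": [
    [[0.001, -0.0044, 0.015], [0, 0, 0.005]],
    [[0, 0, 0.025], [0, 0, 0]],
    [[0, 0, 0.022], [0, 0, 0]],
    [[0, 0, 0.014], [0, 0, 0]],
    [[0, 0, 0.009], [0, 0, 0]],
    [[0, 0, 0.005], [0, 0, 0]],
    [[0, 0, 0.002], [0, 0, 0]],
    [[0, 0, 0], [0, 0, 0]],
    [[0, 0, 0], [0, 0, 0]]
  ]
}}

```text
time_s: 69.53
ee_pos: [0.5662, 0.0357, 0.2047]
tool_rot: [[0.987, 0.161, 0.002], [0.161, -0.987, -0.0], [0.002, 0.0, -1.0]]
force: [-0.0, -0.6, -0.3]
finger_gap: 0.0367
gripper_force: 0.0
```

Emit:
{"method": "carry_out", "body": {
  "deltas": [
    [[0, 0, 0], [0, 0, 0]],
    [[0, 0, 0], [0, 0, 0]],
    [[0, 0, 0], [0, 0, 0]],
    [[0, 0, 0], [0, 0, 0]],
    [[0, 0, 0], [0, 0, 0]],
    [[0, 0, 0], [0, 0, 0]],
    [[0, 0, 0], [0, 0, 0]]
  ],
  "jaw": 0,
  "squeeze": 45
}}

```text
time_s: 70.12
ee_pos: [0.5657, 0.036, 0.2041]
tool_rot: [[0.987, 0.161, 0.0], [0.161, -0.987, 0.0], [0.0, -0.0, -1.0]]
force: [-1.5, 2.5, 3.3]
finger_gap: 0.0136
gripper_force: 45.0
```

```bash
python3 go.py 552 37 40 0; python3 m.py | grep -E "green|brown"
```

```text
t 70.12 grasp [565.8  36.1  40.6] psi 9.28 gap 13.6 F [-1.5  2.5  3.3] gf 45.0
shift old [-13.4  -3.2   0.6] turn [-0.0004 -0.0003  0.162 ] shift new [-13.7  -1.    0.6]
scene brown 306 ztop 38.7 top ([546.5, 170.0], [82.0, 29.8], -79.4)
scene green 324 ztop 38.1 top ([605.9, 157.7], [68.3, 29.7], -78.7)
top brown 201 ztop 38.6 top ([542.4, 169.0], [69.6, 23.3], -79.9)
top green 176 ztop 39.4 top ([602.6, 153.4], [60.0, 22.8], -79.0)
```

Emit:
{"method": "carry_out", "body": {
  "deltas": [
    [[-0.0014, 0, 0], [0, 0, 0.008]],
    [[-0.0014, 0, 0], [0, 0, 0.018]],
    [[-0.0014, 0, 0], [0, 0, 0.018]],
    [[-0.0014, 0, 0], [0, 0, 0.018]],
    [[-0.0014, 0, 0], [0, 0, 0.018]],
    [[-0.0014, 0, 0], [0, 0, 0.018]],
    [[-0.0014, 0, 0], [0, 0, 0.018]],
    [[-0.0014, 0, 0], [0, 0, 0.018]],
    [[-0.0014, 0, 0], [0, 0, 0.018]],
    [[-0.0014, 0, 0], [0, 0, 0.01]],
    [[0, 0, 0], [0, 0, 0]],
    [[0, 0, 0], [0, 0, 0]],
    [[0, 0, 0], [0, 0, 0]]
  ]
}}

```text
time_s: 71.3
ee_pos: [0.5517, 0.0342, 0.2041]
tool_rot: [[1.0, -0.001, 0.0], [-0.001, -1.0, -0.001], [0.0, 0.001, -1.0]]
force: [-0.9, 0.4, 6.6]
finger_gap: 0.014
gripper_force: 45.0
```

```bash
python3 go.py 552.5 37 40 0; python3 m.py | grep -E "green|brown|black|orange"
python3 - <<'E'
from h import *
p,W=cloud("scene");cv2.imwrite('pics/f.png',cv2.resize(p[140:290,270:490,::-1],None,fx=3,fy=3))
for n in("scene","top"):
    p,W=cloud(n);M,(x,y,z)=masks(p,W);m=M['wood']&(z>.0)&(z<.03)
    # far (+x) side edge: outermost wood x for y bins ; front edge: outermost y for x bins
    Y=np.arange(.1,.21,.01);E=[(yy,np.percentile(x[m&(abs(y-yy)<.005)],98)) for yy in Y if (m&(abs(y-yy)<.005)).sum()>8]
    X=np.arange(.49,.64,.01);F=[(xx,np.percentile(y[m&(abs(x-xx)<.005)],98)) for xx in X if (m&(abs(x-xx)<.005)).sum()>8]
    for nm,q in(('far side x(y)',E),('front y(x)',F)):
        q=np.array(q);c=np.polyfit(q[:,0],q[:,1],1);print(n,nm,'slope deg',np.degrees(np.arctan(c[0])).round(1),'mid',q.mean(0).round(4))
E
```

```text
t 71.3 grasp [551.7  34.1  40.6] psi -0.07 gap 14.0 F [-0.9  0.4  6.6] gf 45.0
shift old [ 0.8 -2.8  0.6] turn [ 0.0006 -0.0001 -0.0012] shift new [ 0.8 -2.8  0.6]
scene black 27 ztop 30.1 top ([506.9, 134.3], [13.1, 4.6], -89.7)
scene brown 350 ztop 38.3 top ([553.4, 169.5], [79.1, 29.4], 88.6)
scene green 342 ztop 38.2 top ([611.9, 145.9], [66.2, 31.4], 89.7)
scene orange 123 ztop 485.4 top ([442.6, 55.9], [74.0, 9.9], 79.9)
top black 229 ztop 38.8 top ([492.3, 155.5], [60.7, 22.9], 89.4)
top brown 188 ztop 38.8 top ([550.6, 168.1], [66.2, 23.3], 89.1)
top green 190 ztop 38.6 top ([606.7, 144.2], [58.9, 23.8], 89.6)
top orange 4002 ztop 606.6 top ([309.4, 53.9], [91.6, 18.4], 89.3)
scene far side x(y) slope deg 0.1 mid [0.15   0.6553]
scene front y(x) slope deg 9.2 mid [0.565  0.1973]
top far side x(y) slope deg 37.8 mid [0.15   0.6354]
top front y(x) slope deg 0.2 mid [0.5664 0.2108]
```

View pics/f.png

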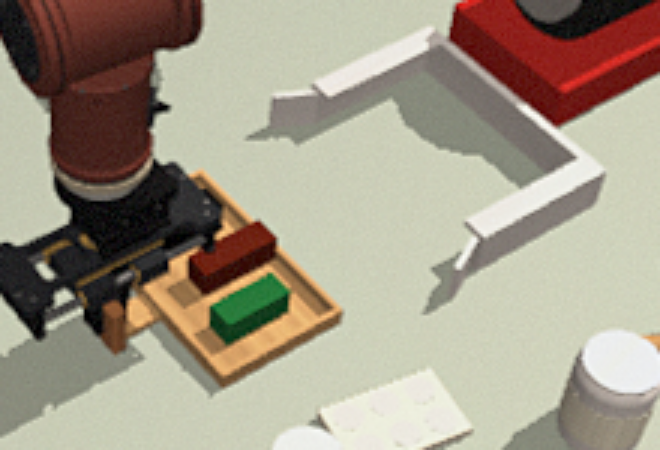

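Emit:
{"method": "carry_out", "body": {
  "deltas": [
    [[0.0002, -0.003, 0], [0, 0, 0]],
    [[0.0002, -0.006, 0], [0, 0, 0]],
    [[0.0002, -0.008, 0], [0, 0, 0]],
    [[0.0002, -0.009, 0], [0, 0, 0]],
    [[0.0002, -0.01, 0], [0, 0, 0]],
    [[0.0002, -0.01, 0], [0, 0, 0]],
    [[0.0002, -0.01, 0], [0, 0, 0]],
    [[0.0002, -0.01, 0], [0, 0, 0]],
    [[0, -0.01, 0], [0, 0, 0]],
    [[0, -0.01, 0], [0, 0, 0]],
    [[0, -0.01, 0], [0, 0, 0]],
    [[0, -0.009, 0], [0, 0, 0]],
    [[0, -0.008, 0], [0, 0, 0]],
    [[0, -0.006, 0], [0, 0, 0]],
    [[0, -0.004, 0], [0, 0, 0]],
    [[0, -0.002, 0], [0, 0, 0]],
    [[0, 0, 0], [0, 0, 0]],
    [[0, 0, 0], [0, 0, 0]]
  ]
}}

```text
time_s: 73.05
ee_pos: [0.5537, 0.1584, 0.2041]
tool_rot: [[1.0, -0.002, 0.001], [-0.002, -1.0, -0.002], [0.001, 0.002, -1.0]]
force: [0.2, -3.6, 6.0]
finger_gap: 0.0132
gripper_force: 45.0
```

```bash
python3 go.py 553 312 40 0; python3 m.py | grep -E "green|brown|black"
python3 - <<'E'
from h import *
p,W=cloud("scene");cv2.imwrite('pics/g.png',cv2.resize(p[140:290,270:490,::-1],None,fx=3,fy=3))
E
```

```text
t 73.05 grasp [553.8 158.1  40.6] psi -0.1 gap 13.2 F [ 0.2 -3.6  6. ] gf 45.0
shift old [  -1.  -153.6    0.3] turn [ 0.0019 -0.0008 -0.0018] shift new [  -0.7 -153.6    0.6]
scene black 16 ztop 49.0 top ([563.6, 144.9], [5.8, 4.7], -7.9)
scene brown 320 ztop 38.2 top ([556.2, 292.5], [80.5, 30.5], -89.3)
scene green 317 ztop 38.2 top ([613.4, 270.4], [69.3, 29.8], -87.8)
top black 97 ztop 38.7 top ([493.8, 300.0], [24.2, 22.8], 89.4)
top brown 145 ztop 38.9 top ([554.2, 308.9], [39.0, 23.6], 89.6)
top green 14 ztop 39.0 top ([609.2, 295.7], [20.6, 5.6], 17.9)
```

View pics/g.png

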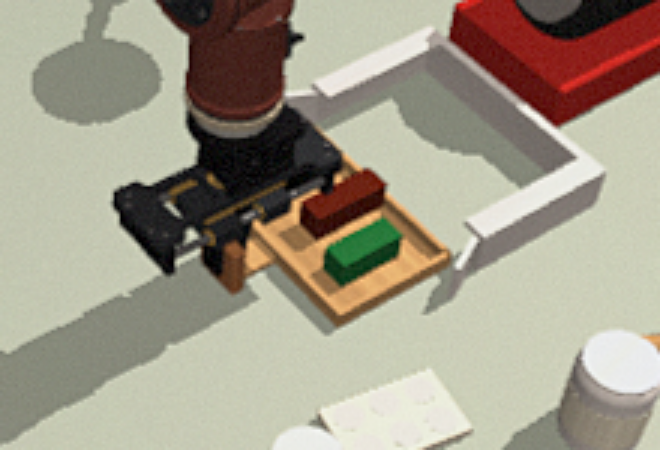

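The tray is square to the rack and its front edge is entering the flare (corner at (450,258), guide tip at (465,255)). Pushing on.

Emit:
{"method": "carry_out", "body": {
  "deltas": [
    [[0, -0.003, 0], [0, 0, 0]],
    [[0, -0.005, 0], [0, 0, 0]],
    [[0, -0.006, 0], [0, 0, 0]],
    [[0, -0.006, 0], [0, 0, 0]],
    [[0, -0.006, 0], [0, 0, 0]],
    [[0, -0.006, 0], [0, 0, 0]],
    [[0, -0.006, 0], [0, 0, 0]],
    [[0, -0.006, 0], [0, 0, 0]],
    [[0, -0.006, 0], [0, 0, 0]],
    [[0, -0.005, 0], [0, 0, 0]],
    [[0, -0.003, 0], [0, 0, 0]],
    [[0, -0.002, 0], [0, 0, 0]],
    [[0, 0, 0], [0, 0, 0]]
  ]
}}

```text
time_s: 74.28
ee_pos: [0.5538, 0.2183, 0.2041]
tool_rot: [[1.0, -0.002, 0.001], [-0.002, -1.0, -0.003], [0.001, 0.003, -1.0]]
force: [-0.2, -5.0, 6.1]
finger_gap: 0.0136
gripper_force: 45.0
```

```bash
python3 go.py 553 312 40 0; python3 m.py | grep -E "green|brown"
```

```text
t 74.28 grasp [553.9 217.9  40.6] psi -0.09 gap 13.6 F [-0.2 -5.   6.1] gf 45.0
shift old [ -0.9 -93.7   0.3] turn [ 0.0026 -0.0006 -0.0017] shift new [ -0.8 -93.7   0.6]
scene brown 301 ztop 38.3 top ([557.2, 351.4], [80.5, 31.3], -88.9)
scene green 309 ztop 38.5 top ([613.2, 329.7], [70.9, 29.5], -89.9)
top brown 60 ztop 37.7 top ([555.3, 380.9], [23.3, 15.9], 0.3)
top green none
```

No contact with the sides. 80 mm more.

Emit:
{"method": "carry_out", "body": {
  "deltas": [
    [[0, -0.003, 0], [0, 0, 0]],
    [[0, -0.005, 0], [0, 0, 0]],
    [[0, -0.006, 0], [0, 0, 0]],
    [[0, -0.006, 0], [0, 0, 0]],
    [[0, -0.006, 0], [0, 0, 0]],
    [[0, -0.006, 0], [0, 0, 0]],
    [[0, -0.006, 0], [0, 0, 0]],
    [[0, -0.006, 0], [0, 0, 0]],
    [[0, -0.006, 0], [0, 0, 0]],
    [[0, -0.006, 0], [0, 0, 0]],
    [[0, -0.006, 0], [0, 0, 0]],
    [[0, -0.006, 0], [0, 0, 0]],
    [[0, -0.005, 0], [0, 0, 0]],
    [[0, -0.003, 0], [0, 0, 0]],
    [[0, -0.002, 0], [0, 0, 0]],
    [[0, 0, 0], [0, 0, 0]]
  ]
}}

```text
time_s: 75.72
ee_pos: [0.5539, 0.2962, 0.2041]
tool_rot: [[1.0, -0.002, 0.001], [-0.002, -1.0, -0.003], [0.001, 0.003, -1.0]]
force: [0.1, -6.7, 7.2]
finger_gap: 0.0143
gripper_force: 45.0
```

Emit:
{"method": "carry_out", "body": {
  "deltas": [
    [[0, -0.002, 0], [0, 0, 0]],
    [[0, -0.002, 0], [0, 0, 0]],
    [[0, -0.002, 0], [0, 0, 0]],
    [[0, -0.002, 0], [0, 0, 0]],
    [[0, 0, 0], [0, 0, 0]],
    [[0, 0, 0], [0, 0, 0]]
  ]
}}

```text
time_s: 76.22
ee_pos: [0.554, 0.3039, 0.2041]
tool_rot: [[1.0, -0.002, 0.001], [-0.002, -1.0, -0.003], [0.001, 0.003, -1.0]]
force: [0.3, -6.8, 7.0]
finger_gap: 0.0135
gripper_force: 45.0
```

```bash
python3 go.py 553 312 40 0; python3 m.py | grep -E "green|brown"
```

```text
t 76.22 grasp [554.1 303.4  40.6] psi -0.12 gap 13.5 F [ 0.3 -6.8  7. ] gf 45.0
shift old [-1.  -8.1  0.6] turn [ 0.0028 -0.0005 -0.0021] shift new [-1.  -8.1  0.6]
scene brown 298 ztop 38.5 top ([556.7, 438.5], [84.4, 30.9], -88.9)
scene green 285 ztop 38.3 top ([614.1, 415.9], [72.2, 30.2], -88.9)
top brown 11 ztop 45.9 top ([598.8, -293.5], [16.2, 6.8], 39.5)
top green none
```

Now small steps until the stop is felt.

Emit:
{"method": "carry_out", "body": {
  "deltas": [
    [[0, -0.002, 0], [0, 0, 0]],
    [[0, -0.002, 0], [0, 0, 0]],
    [[0, -0.001, 0], [0, 0, 0]],
    [[0, 0, 0], [0, 0, 0]],
    [[0, 0, 0], [0, 0, 0]]
  ]
}}

```text
time_s: 76.73
ee_pos: [0.554, 0.3088, 0.2041]
tool_rot: [[1.0, -0.002, 0.0], [-0.002, -1.0, -0.003], [0.0, 0.003, -1.0]]
force: [-0.4, -7.8, 7.1]
finger_gap: 0.0139
gripper_force: 45.0
```

Emit:
{"method": "carry_out", "body": {
  "deltas": [
    [[0, -0.0015, 0], [0, 0, 0]],
    [[0, -0.001, 0], [0, 0, 0]],
    [[0, 0, 0], [0, 0, 0]],
    [[0, 0, 0], [0, 0, 0]]
  ]
}}

```text
time_s: 77.07
ee_pos: [0.554, 0.3112, 0.2041]
tool_rot: [[1.0, -0.002, 0.0], [-0.002, -1.0, -0.003], [0.0, 0.003, -1.0]]
force: [-0.4, -7.9, 8.0]
finger_gap: 0.0134
gripper_force: 45.0
```

Emit:
{"method": "carry_out", "body": {
  "deltas": [
    [[0, -0.0015, 0], [0, 0, 0]],
    [[0, -0.001, 0], [0, 0, 0]],
    [[0, 0, 0], [0, 0, 0]],
    [[0, 0, 0], [0, 0, 0]]
  ]
}}

```text
time_s: 77.4
ee_pos: [0.554, 0.3137, 0.2041]
tool_rot: [[1.0, -0.002, 0.0], [-0.002, -1.0, -0.003], [0.0, 0.003, -1.0]]
force: [-0.1, -7.9, 7.4]
finger_gap: 0.0136
gripper_force: 45.0
```

Emit:
{"method": "carry_out", "body": {
  "deltas": [
    [[0, -0.001, 0], [0, 0, 0]],
    [[0, -0.001, 0], [0, 0, 0]],
    [[0, 0, 0], [0, 0, 0]],
    [[0, 0, 0], [0, 0, 0]]
  ]
}}

```text
time_s: 77.73
ee_pos: [0.5542, 0.3147, 0.2041]
tool_rot: [[1.0, -0.002, 0.0], [-0.002, -1.0, -0.005], [0.0, 0.005, -1.0]]
force: [-0.1, -12.8, 9.6]
finger_gap: 0.0137
gripper_force: 45.1
```

Force is rising, so the stop has been reached. One more step to confirm.

Emit:
{"method": "carry_out", "body": {
  "deltas": [
    [[0, -0.001, 0], [0, 0, 0]],
    [[0, -0.001, 0], [0, 0, 0]],
    [[0, 0, 0], [0, 0, 0]],
    [[0, 0, 0], [0, 0, 0]]
  ]
}}

```text
time_s: 78.07
ee_pos: [0.5544, 0.3153, 0.2041]
tool_rot: [[1.0, -0.002, -0.001], [-0.002, -1.0, -0.008], [-0.001, 0.008, -1.0]]
force: [-0.8, -19.9, 10.8]
finger_gap: 0.014
gripper_force: 45.2
```

Emit:
{"method": "carry_out", "body": {
  "deltas": [
    [[0, -0.001, 0], [0, 0, 0]],
    [[0, 0, 0], [0, 0, 0]],
    [[0, 0, 0], [0, 0, 0]],
    [[0, 0, 0], [0, 0, 0]]
  ]
}}

```text
time_s: 78.4
ee_pos: [0.5545, 0.3155, 0.2041]
tool_rot: [[1.0, -0.002, -0.001], [-0.002, -1.0, -0.01], [-0.001, 0.01, -1.0]]
force: [-1.2, -23.7, 12.8]
finger_gap: 0.0134
gripper_force: 45.2
```

```bash
python3 go.py
```

```text
t 78.4 grasp [554.4 313.9  40.6] psi -0.13 gap 13.4 F [ -1.2 -23.7  12.8] gf 45.2
```

Emit:
{"method": "carry_out", "body": {
  "deltas": [
    [[0, 0.001, 0], [0, 0, 0]],
    [[0, 0.001, 0], [0, 0, 0]],
    [[0, 0, 0], [0, 0, 0]]
  ]
}}

```text
time_s: 78.65
ee_pos: [0.5544, 0.3149, 0.2041]
tool_rot: [[1.0, -0.002, -0.0], [-0.002, -1.0, -0.007], [-0.0, 0.007, -1.0]]
force: [0.3, -15.6, 10.2]
finger_gap: 0.0134
gripper_force: 45.1
```

Emit:
{"method": "carry_out", "body": {
  "deltas": [
    [[0, 0, 0], [0, 0, 0]],
    [[0, 0, 0], [0, 0, 0]],
    [[0, 0, 0], [0, 0, 0]],
    [[0, 0, 0], [0, 0, 0]],
    [[0, 0, 0], [0, 0, 0]],
    [[0, 0, -0.01], [0, 0, 0]],
    [[0, 0, -0.03], [0, 0, 0]],
    [[0, 0, -0.035], [0, 0, 0]],
    [[0, 0, -0.035], [0, 0, 0]],
    [[0, 0.03, -0.035], [0, 0, 0]],
    [[0, 0.035, -0.01], [0, 0, 0]],
    [[0, 0.035, 0], [0, 0, 0]],
    [[0, 0.035, 0], [0, 0, 0]],
    [[-0.02, 0.03, 0], [0, 0, 0]],
    [[-0.03, 0.02, 0], [0, 0, 0]],
    [[-0.03, 0.02, 0], [0, 0, 0]],
    [[-0.02, 0.01, 0], [0, 0, 0]],
    [[0, 0, 0], [0, 0, 0]],
    [[0, 0, 0], [0, 0, 0]]
  ],
  "jaw": 0.5
}}

```text
time_s: 80.23
ee_pos: [0.4528, 0.1062, 0.3563]
tool_rot: [[1.0, -0.001, 0.002], [-0.001, -1.0, 0.0], [0.002, -0.0, -1.0]]
force: [-0.3, 0.0, -0.1]
finger_gap: 0.0436
gripper_force: 0.0
```

```bash
python3 go.py; python3 m.py | grep -E "green|brown|black|yellow|orange"
python3 - <<'E'
from h import *
p,W=cloud("top")
a=p[150:350,110:360,::-1]
p2,W2=cloud("scene");b=p2[120:270,270:490,::-1]
cv2.imwrite('pics/z.png',np.hstack([cv2.resize(a,(400,320)),cv2.resize(b,(400,320))]))
E
```

```text
t 80.23 grasp [453.1 106.3 192.8] psi -0.06 gap 43.6 F [-0.3  0.  -0.1] gf 0.0
scene black 176 ztop 37.8 top ([497.4, 424.3], [91.3, 29.4], -89.9)
scene brown 310 ztop 38.9 top ([557.3, 448.4], [77.6, 30.1], -89.9)
scene green 277 ztop 38.0 top ([614.0, 424.8], [66.8, 30.7], 89.6)
scene yellow 227 ztop 97.9 top ([461.6, -274.6], [31.5, 21.0], 80.2)
scene orange 49 ztop 577.1 top ([391.8, 45.0], [53.3, 4.5], 3.4)
top black 377 ztop 38.6 top ([495.0, 423.5], [89.8, 23.0], 89.4)
top brown 203 ztop 38.4 top ([554.6, 445.7], [75.5, 21.0], 89.6)
top green 208 ztop 38.4 top ([610.9, 423.8], [63.0, 21.3], 89.5)
top yellow 103 ztop 99.7 top ([459.5, -275.8], [34.8, 15.5], 75.7)
top orange 155 ztop 559.4 top ([439.5, 83.2], [32.8, 16.7], -84.9)
```

View pics/z.png

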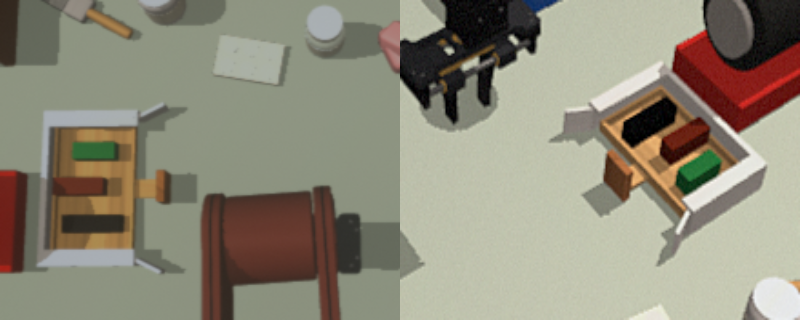

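The tray is home against the back stop: in the left half green (95,151), brown (80,187) and black (93,224) lie flat side by side. The gauge jaw is fully open, so I hand in.

```bash
python3 -c "
from workcell import env
print(env.finish_job())"
```

```text
the job is handed in; nothing more can be done
None
```

I measured black, brown and green in that order, laid them flat side by side in the tray, slid the tray fully home in the rack, left the gauge jaw wide open, and handed the job in at about 80 s.

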